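# Put the slide gauges away by the position of their slides

### The job

Clear up the slide gauges after measuring. The two loose gauges whose slides are fully home are finished: press each, the right way round, into an empty cut-out of the sloping foam until it sits on the bottom; the loose gauge that is still pulled out carries a reading, so lay it flat and lengthways on the ledge at the foot of the stand without shifting its slide. The gauge already in the foam has been logged: push its slide fully home; leave the things round about where they are.

Things in the scene. Friction and masses are not known exactly. Their poses are not given: they have to be found in the camera images.
- gauge_stand: Fixed wooden stand with a flat felt ledge in front and sloping foam behind: 212 mm wide (y), 205 mm deep (x -105..+100), about 85 mm high at the back. Origin: centre of underside, on the bench; x away from the robot up the slope, z up.
- ledge (a point): Centre of the flat felt ledge, on its surface 10 mm above the bench; axes as gauge_stand. Free 31 mm each way in x, 98 mm each way in y; front and end rims 5.5 mm high; behind it the foam's edge, 19 mm high. Gauges still to be logged lie here lengthways along y.
- foam_insert: Foam 130 (x) x 196 (y) mm, tilted 25 deg: x up the slope, z square to it; origin centre of underside; dark top at z=19. Three alike cut-outs at y=+56 (left), 0, -56 mm, each shaped for a gauge with its x up the slope: floor z=10, 2 mm play a side; beyond 47 mm up, a 4 mm step runs out for the slide. A finger channel 40 mm wide in x, floor-deep, crosses the foam at mid-body, open at both ends.
- cutout_middle (a point): Middle cut-out, empty: point on its floor where the origin of a seated gauge comes; axes as foam_insert, and a seated gauge has the same axes. 9 mm deep: a seated gauge stands 3 mm proud.
- cutout_right (a point): Right-hand cut-out, empty (y=-56 mm of the foam): point on its floor where the origin of a seated gauge comes; axes as foam_insert.
- slide_stowed_end (a point): On the gauge in the left-hand cut-out (like the loose ones, held fast in the foam): middle of the flat upper end face of its slide's thumb tab, 20 mm wide, 4.5 mm of it above and 11 mm below this point; 6.5 mm above the dark foam. Axes as foam_insert; pushing it along -x, down the slope, closes the slide.
- slide_stowed (a joint): Slide of the gauge in the left-hand cut-out, m: 0 = fully home, 0.040 = fully out along the gauge's +x. Stiff fit, 2.5 N friction; it stays where left. Starts 20 to 36 mm out.
- gauge_a: Loose slide gauge, steel 90x20x12 mm, black scale on top. Origin: centre of underside; x to the jaw end, z up. Steel jaw at x 35..45 reaches y=+26 mm. Brass slide leaves the +x end: head 14 long, 20 wide, z 5..12, thumb tab to z=20; head ends at x=59 mm when home, plus the slide's travel. 120 g; grip across the width (y) at the origin.
- slide_a (a joint): Slide of gauge_a, m: 0 = fully home, 0.040 = fully out along the gauge's +x. Stiff fit, 2.5 N friction; it stays where left. At the start either home or 28 to 34 mm out with a reading on it.
- gauge_b: Loose slide gauge, steel 90x20x12 mm, black scale on top. Origin: centre of underside; x to the jaw end, z up. Steel jaw at x 35..45 reaches y=+26 mm. Brass slide leaves the +x end: head 14 long, 20 wide, z 5..12, thumb tab to z=20; head ends at x=59 mm when home, plus the slide's travel. 120 g; grip across the width (y) at the origin.
- slide_b (a joint): Slide of gauge_b, m: 0 = fully home, 0.040 = fully out along the gauge's +x. Stiff fit, 2.5 N friction; it stays where left. At the start either home or 28 to 34 mm out with a reading on it.
- gauge_c: Loose slide gauge, steel 90x20x12 mm, black scale on top. Origin: centre of underside; x to the jaw end, z up. Steel jaw at x 35..45 reaches y=+26 mm. Brass slide leaves the +x end: head 14 long, 20 wide, z 5..12, thumb tab to z=20; head ends at x=59 mm when home, plus the slide's travel. 120 g; grip across the width (y) at the origin.
- slide_c (a joint): Slide of gauge_c, m: 0 = fully home, 0.040 = fully out along the gauge's +x. Stiff fit, 2.5 N friction; it stays where left. At the start either home or 28 to 34 mm out with a reading on it.
- rectifier: Big grey power supply with a black front, fixed; keep the arm clear of it. Origin: centre of its underside; it reaches 150 mm from there to front and back (x), 200 mm to the right (-y), 165 mm to the left, and is 163 mm high.
- paint_jar: Dark paint jar with a screw cap, 48 mm across, 66 mm high, by the stand; loose bystander, origin at the centre of its underside.
- spare_clip_0: Small black binder clip with wire handles, 46 mm long, 13 mm high, between the gauges; loose bystander, origin at the centre of its underside.
- spare_clip_1: Small black binder clip with wire handles, 46 mm long, 13 mm high, between the gauges; loose bystander, origin at the centre of its underside.
- masking_tape: Roll of masking tape lying flat, 68 mm across, 24 mm high; loose bystander, origin at the centre of its underside.

How it is judged:
By the outcome, as a careful person would: the job done as asked, in the order asked, and still so for the second after the job is handed in, with the robot touching nothing.
It also fails if it takes over 72 s, if anything falls off the work surface, if the arm or the gripper's body presses on something with over 40 N, if the wrist force passes 120 N, or if a joint passes its speed limit or range.

### The arm

A 7-joint arm with a two-finger parallel gripper is mounted at the origin on a cart in front of the work surface, level with it; the furniture and walls round the work are solid. World frame = base frame: x ahead of the robot, y to its left, z up, the work surface at z = 0. Lengths are in m, angles in rad, forces in N, time in s.
With the tool pointing down it reaches from about 0.4 to 0.85 m from the base axis. Payload 10.4 kg.
Tool frame: the origin (TCP) lies at the very end of the fingers, on their centre line; the grasp point (between the pads) lies 19 mm behind it; z points along the fingers, y is the direction in which the jaws open and shut (so a half turn about z gives the same grasp; the last joint's range is limited). The gripper opens to 87 mm and grips with 3 to 60 N. Pads are 19 mm wide; open, the fingers measure 117 mm over their backs; the gripper's body (75 mm by 190 mm) begins 51 mm behind the grasp point.
Start: joints at [1.232, 0.332, -0.065, 1.46, 0.022, 1.35, -0.088], TCP at [0.194, -0.594, 0.223] pointing down, gripper open.
Joint ranges: [-2.6, 2.6], [-0.5, 2.12], [-1.47, 1.34], [0.16, 2.42], [-1.27, 4.41], [0.06, 2.06], [-2.6, 2.6]. Speed limits (rad/s): [2.22, 2.22, 2.79, 2.79, 3.14, 3.14, 3.14].

### API

Orientations are given as a unit quaternion [x, y, z, w].
In Python, from bench import read_state, camera, close_job gives the robot as it stands.
- The arm moves only by the shell command python3 -m inch 'ROWS' [OPENING] [FORCE]. ROWS is JSON, a list of rows, each a list of 6 numbers: the shift along the tool's x, y, z as a fraction of full scale, then the turn, a rotation vector about the tool's x, y, z as a fraction of full scale. In form: [[tx, ty, tz, ax, ay, az], ...]. A call has 1 to 5 rows; each row shifts and turns the commanded pose from where the row before left it, along the tool's axes as they then stand; what a row does not reach is not made up. Full scale, the value 1, is 0.04 m for a shift and 120 degrees for a turn. A row lasts 1/8 s, in which the tool goes at most 62.5 mm and 10.7 degrees, less where a joint would pass 70% of its speed; a pose out of reach is approached as far as the arm can. A call with a number of a shift or a turn outside -1 to 1 is refused whole. A call with a gripper value outside its range is refused whole. OPENING is the opening, from -1 (shut) to 1 (fully open), so that 0 is half open, set as the call begins (- or left out, the last holds). The fingers move at their own pace and stop on an object; FORCE is the grip in N (left out, the last holds). Time passes only in rows, so rows that do not move let the fingers close. It gives the time, the measured TCP pose, the force and the opening at its end, in the units of the state.
- read_state(): the state, without advancing time (a new reading comes with each control period).
- camera(name): name is "side" or "top" or "wrist"; returns a dict with "img" (420x560x3 uint8, red, green, blue), "depth" (420x560 float32, m along the optical axis (not along the pixel's ray), 0 where there is no reading), "fx", "fy", "cx", "cy" (pixels), "k1" (the pictures are not rectified: a ray, as slopes to the right and down, at radius r is drawn at 1 + k1 r^2 times it, then the intrinsics apply), "position" and "orientation" of the camera in the world; the wrist camera has in their place "tool_from_camera" (4x4, takes a point from camera to tool coordinates, whose origin is the TCP and whose axes are the flange's). Camera axes: x right, y down, z forward; pixel columns grow to the right and rows downward; lengths in m; the calibration is good to about 2 mm. A picture is of the moment at which its call begins: read the wrist's pose just before it.
- close_job(): hands the job in, once; it reports no verdict.
The state is a dict: "time": time; "joint_positions": joint angles; "joint_vel": joint speeds; "joint_torque": joint torques, N m; "ee_pos": TCP position; "eef_rot": TCP orientation; "ft_force": force on the tool from outside, world axes, zero at the start; "torque": the same for the moment, N m; "width": finger opening in m.
Only numpy, scipy, OpenCV 4.12 (cv2) and the standard library are available. Lean on these libraries where they do the work, as an engineer would, in place of code of your own. Each camera call takes 0.05 s, during which the arm holds its last target.

## Working session

There is one attempt and no reset: what is moved stays moved. The work goes in short steps, Python scripts to look and compute and a shell command to move; the robot and the scene stay as the last step left them, time stands still between calls to the robot, and variables do not carry over. Pictures are saved under pics/ and viewed, and the job is handed in when it is done.

```bash
ls; mkdir -p pics
python3 - <<'E'
from bench import read_state, camera
import cv2,json
s=read_state();print(s)
for n in("top","side","wrist"):
    c=camera(n);cv2.imwrite(f"pics/{n}0.png",c["img"][:,:,::-1]);print(n,{k:v for k,v in c.items() if k not in("img","depth")})
E
```

```text
pics
{'time': 0.0, 'joint_positions': array([ 1.23234946,  0.33290415, -0.06471226,  1.46094908,  0.02160464,
        1.34989175, -0.08849704]), 'joint_vel': array([ 0.00204555,  0.00185293, -0.00146336,  0.00099164,  0.00107404,
       -0.00048185, -0.00205985]), 'joint_torque': array([ 5.74035676e-04, -6.23259044e+01,  2.49809457e-02, -3.89894986e+01,
       -6.13325089e-02,  3.97395494e-02,  9.39006713e-05]), 'ee_pos': array([ 0.19401694, -0.59371252,  0.22173011]), 'eef_rot': array([ 9.87552840e-01,  1.57285914e-01, -1.47717797e-04, -7.13123653e-04]), 'ft_force': array([ 0.40545722, -0.42299929,  0.18100877]), 'torque': array([0.04843029, 0.02207525, 0.02852232]), 'width': 0.08714647985004163}
top {'fx': 413.546915853584, 'fy': 413.546915853584, 'cx': 288.3548286846487, 'cy': 209.06645886159788, 'k1': -0.02897488605111213, 'position': array([4.10127639e-01, 9.88173233e-04, 1.10630999e+00]), 'orientation': array([-0.70030196,  0.7115348 , -0.03573081,  0.04492996])}
side {'fx': 382.0726781344509, 'fy': 382.0726781344509, 'cx': 283.77778296053805, 'cy': 203.42235262400214, 'k1': -0.04030694503491447, 'position': array([0.16087897, 0.72985389, 0.48288793]), 'orientation': array([-0.212462  ,  0.81739915, -0.51802071,  0.1355473 ])}
wrist {'fx': 293.89878906632254, 'fy': 293.89878906632254, 'cx': 277.55574445009614, 'cy': 204.0438193720414, 'k1': 0.0076942813154510575, 'tool_from_camera': array([[ 3.26885224e-04, -9.60931096e-01, -2.76787504e-01,
         7.59067101e-02],
       [ 9.99999865e-01,  2.02563177e-04,  4.77752507e-04,
        -1.62841778e-04],
       [-4.03020283e-04, -2.76787623e-01,  9.60931032e-01,
        -1.61917255e-01],
       [ 0.00000000e+00,  0.00000000e+00,  0.00000000e+00,
         1.00000000e+00]])}
```

View pics/top0.png

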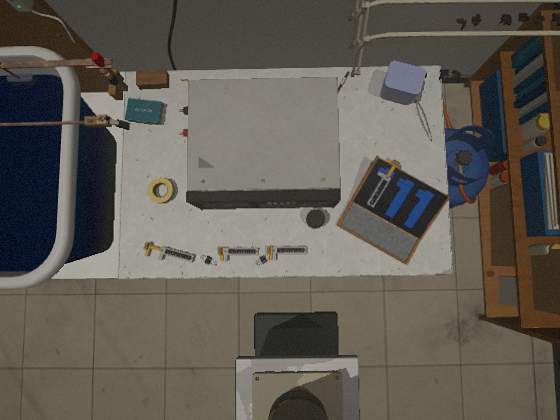

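View pics/side0.png

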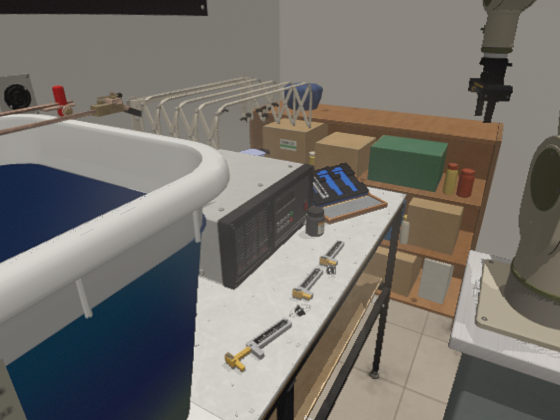

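View pics/wrist0.png

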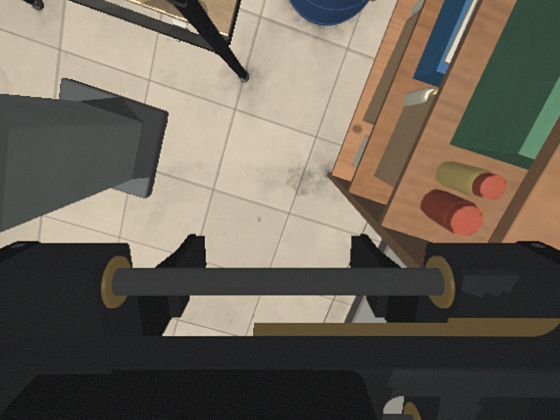

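```bash
cat > h.py <<'E'
import numpy as np,cv2
from bench import read_state,camera
from scipy.spatial.transform import Rotation as R
def pose():
    s=read_state();return R.from_quat(s["eef_rot"]).as_matrix(),np.array(s["ee_pos"]),s
def snap(n,f=None):
    M,p,s=pose();c=camera(n)
    if n=="wrist":
        T=np.eye(4);T[:3,:3]=M;T[:3,3]=p;T=T@c["tool_from_camera"]
    else:
        T=np.eye(4);T[:3,:3]=R.from_quat(c["orientation"]).as_matrix();T[:3,3]=c["position"]
    c["T"]=T
    if f:cv2.imwrite("pics/"+f+".png",c["img"][:,:,::-1])
    np.savez("last_"+n+".npz",**{k:v for k,v in c.items()})
    return c
def load(n): 
    d=np.load("last_"+n+".npz");return {k:d[k] for k in d}
def rays(c,uv):
    uv=np.atleast_2d(np.array(uv,float));x=np.stack([(uv[:,0]-c["cx"])/c["fx"],(uv[:,1]-c["cy"])/c["fy"]],1)
    y=x.copy()
    for _ in range(8): y=x/(1+c["k1"]*(y**2).sum(1,keepdims=True))
    return np.c_[y,np.ones(len(y))]
def plane(c,uv,z):
    d=rays(c,uv)@c["T"][:3,:3].T;o=c["T"][:3,3];return o+d*((z-o[2])/d[:,2:])
def deep(c,uv):
    uv=np.atleast_2d(uv);r=rays(c,uv);dd=np.array([c["depth"][int(round(v)),int(round(u))] for u,v in uv])
    return (r*dd[:,None])@c["T"][:3,:3].T+c["T"][:3,3]
def proj(c,P):
    P=np.atleast_2d(P);q=(P-c["T"][:3,3])@c["T"][:3,:3];y=q[:,:2]/q[:,2:];y=y*(1+c["k1"]*(y**2).sum(1,keepdims=True))
    return np.c_[y[:,0]*c["fx"]+c["cx"],y[:,1]*c["fy"]+c["cy"]]
def crop(c,u0,v0,w,h,k,f):
    cv2.imwrite("pics/"+f+".png",cv2.resize(c["img"][v0:v0+h,u0:u0+w,::-1],None,fx=k,fy=k,interpolation=cv2.INTER_CUBIC))
def down(yaw):
    """tool pointing down, tool y axis at world angle yaw"""
    y=np.array([np.cos(yaw),np.sin(yaw),0]);z=np.array([0,0,-1.]);return np.c_[np.cross(y,z),y,z]
def goto(P,M):
    """shift in tool axes (fraction) & rotvec in tool axes (fraction) from measured pose"""
    M0,p,_=pose();d=M0.T@(np.array(P)-p);rv=R.from_matrix(M0.T@M).as_rotvec()
    print("shift/0.04",np.round(d/.04,3),"turn/120deg",np.round(rv/np.radians(120),4),"(deg %.1f)"%np.degrees(np.linalg.norm(rv)))
E
python3 - <<'E'
from h import *
c=snap("top");crop(c,130,225,200,60,4,"t1");crop(c,320,145,140,125,5,"t2")
c=snap("side");crop(c,210,150,180,230,3,"s1")
E
```

```text
(no output)
```

View pics/t1.png

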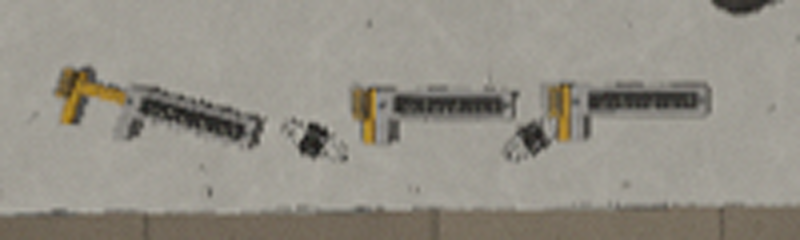

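View pics/t2.png

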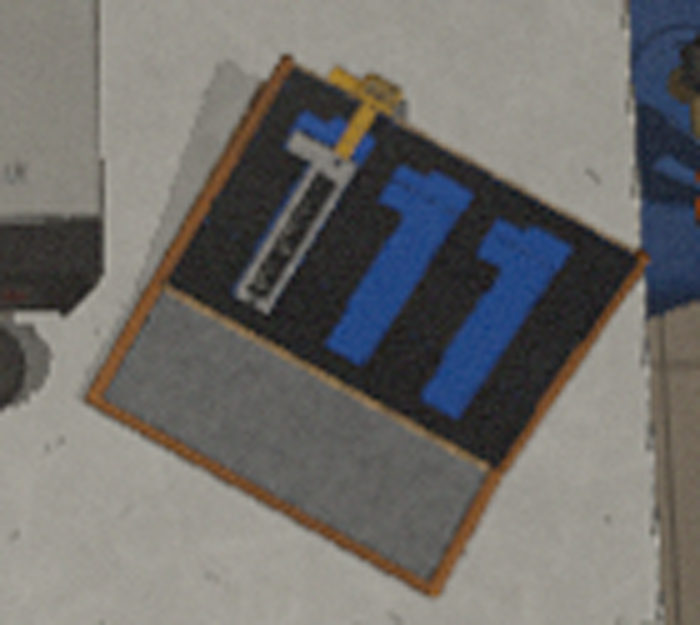

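View pics/s1.png

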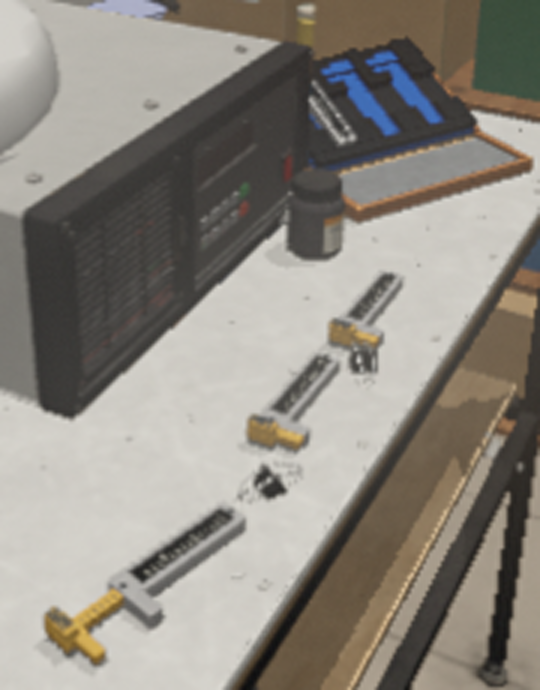

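Run:
```python
from h import *
c=load("top")
t1=lambda u,v:(130+u/4,225+v/4)
t2=lambda u,v:(320+u/5,145+v/5)
# body corners-ish; scale centre
print("scales",plane(c,[t1(198,118),t1(450,104),t1(642,101)],.012).round(4))
print("scale ends",plane(c,[t1(140,103),t1(258,132),t1(395,103),t1(505,103),t1(588,101),t1(700,101)],.012).round(4))
print("stand front L,R",plane(c,[t2(92,400),t2(435,593)],.0155).round(4))
print("back corners depth",deep(c,[t2(289,62),t2(640,260)]).round(4))
print("ledge edge",deep(c,[t2(300,430),t2(175,300),t2(485,455)]).round(4))
print("cutouts",deep(c,[t2(265,270),t2(400,270),t2(495,320)]).round(4), deep(c,[t2(345,355),t2(440,410),t2(390,90)]).round(4))
print("rect",deep(c,[(338,190),(338,205),(317,218)]).round(4),"jar,tape", deep(c,[(160,190)]).round(3))
```

```text
scales [[0.4195 0.3042 0.012 ]
 [0.4263 0.137  0.012 ]
 [0.4264 0.0103 0.012 ]]
scale ends [[ 0.4299  0.3431  0.012 ]
 [ 0.4098  0.2642  0.012 ]
 [ 0.4275  0.1734  0.012 ]
 [ 0.4265  0.1006  0.012 ]
 [ 0.427   0.0459  0.012 ]
 [ 0.4258 -0.0279  0.012 ]]
stand front L,R [[ 0.4907 -0.1172  0.0155]
 [ 0.3867 -0.2936  0.0155]]
back corners depth [[ 0.6568 -0.2158  0.0757]
 [ 0.5523 -0.3886  0.075 ]]
ledge edge [[ 0.4734 -0.2274  0.0104]
 [ 0.5434 -0.163   0.0139]
 [ 0.4576 -0.3187  0.0309]]
cutouts [[ 0.5543 -0.2053  0.0458]
 [ 0.5527 -0.2741  0.0493]
 [ 0.526  -0.3219  0.0489]] [[ 0.5112 -0.2488  0.0281]
 [ 0.4818 -0.2982  0.0244]
 [ 0.6358 -0.2601  0.1004]]
rect [[ 0.5617 -0.1033  0.1569]
 [ 0.5461 -0.1196 -0.002 ]
 [ 0.5056 -0.0583  0.0655]] jar,tape [[ 0.595  0.364 -0.001]]
```

```bash
cat >> h.py <<'E'
def rowplan(P,M,n=None):
    M0,p,_=pose();P=np.array(P,float);rv=R.from_matrix(M0.T@M).as_rotvec();D=np.linalg.norm(P-p)
    need=max(np.degrees(np.linalg.norm(rv))/10.5,D/.0385,1);n=n or int(np.ceil(need))
    print("n",n,"deg",np.degrees(np.linalg.norm(rv)).round(1),"D",D.round(3),"world d",(P-p).round(4))
    step=R.from_rotvec(rv/n);cur=R.from_matrix(M0);d=(P-p)/n
    for i in range(n):
        print("[%s]"%",".join("%.3f"%v for v in list(cur.inv().apply(d)/.04)+list(rv/n/np.radians(120))));cur=cur*step
E
python3 -c "
from h import *
rowplan([.426,-.04,.17],down(0))"
```

```text
n 16 deg 71.9 D 0.603 world d [ 0.232   0.5539 -0.0522]
[0.613,-0.710,0.082,-0.000,-0.000,-0.037]
[0.667,-0.660,0.082,-0.000,-0.000,-0.037]
[0.717,-0.606,0.082,-0.000,-0.000,-0.037]
[0.762,-0.548,0.082,-0.000,-0.000,-0.037]
[0.803,-0.486,0.082,-0.000,-0.000,-0.037]
[0.838,-0.422,0.082,-0.000,-0.000,-0.037]
[0.869,-0.355,0.082,-0.000,-0.000,-0.037]
[0.894,-0.286,0.082,-0.000,-0.000,-0.037]
[0.913,-0.215,0.082,-0.000,-0.000,-0.037]
[0.927,-0.143,0.082,-0.000,-0.000,-0.037]
[0.936,-0.069,0.082,-0.000,-0.000,-0.037]
[0.938,0.004,0.082,-0.000,-0.000,-0.037]
[0.935,0.078,0.082,-0.000,-0.000,-0.037]
[0.926,0.151,0.082,-0.000,-0.000,-0.037]
[0.912,0.223,0.082,-0.000,-0.000,-0.037]
[0.891,0.294,0.082,-0.000,-0.000,-0.037]
```

```bash
python3 -m inch '[[0.61,-0.71,0,0,0,-0.037],[0.67,-0.66,0,0,0,-0.037],[0.72,-0.61,0,0,0,-0.037],[0.76,-0.55,0,0,0,-0.037],[0.8,-0.49,0,0,0,-0.037]]' 1 20
python3 -m inch '[[0.84,-0.42,0,0,0,-0.037],[0.87,-0.355,0.1,0,0,-0.037],[0.89,-0.29,0.1,0,0,-0.037],[0.91,-0.22,0.1,0,0,-0.037],[0.93,-0.14,0.1,0,0,-0.037]]'
python3 -c "
from h import *
rowplan([.426,-.04,.17],down(0))"
```

```text
time: 0.88
ee_pos: [0.267, -0.4196, 0.2226]
eef_rot: [0.938, 0.346, -0.0, 0.0]
ft_force: [0.2, -0.1, 0.4]
width: 0.087
time: 1.5
ee_pos: [0.3404, -0.2469, 0.2065]
eef_rot: [0.854, 0.52, -0.0, 0.0]
ft_force: [1.1, 0.2, 0.2]
width: 0.0872
n 6 deg 27.4 D 0.227 world d [ 0.0856  0.2069 -0.0365]
[0.930,-0.080,0.152,0.000,0.000,-0.038]
[0.933,-0.006,0.152,0.000,0.000,-0.038]
[0.931,0.069,0.152,0.000,0.000,-0.038]
[0.922,0.142,0.152,0.000,0.000,-0.038]
[0.908,0.215,0.152,0.000,0.000,-0.038]
[0.888,0.287,0.152,0.000,0.000,-0.038]
```

```bash
python3 -m inch '[[0.93,-0.08,0.15,0,0,-0.038],[0.93,0,0.15,0,0,-0.038],[0.93,0.07,0.15,0,0,-0.038],[0.92,0.14,0.15,0,0,-0.038],[0.91,0.215,0.15,0,0,-0.038]]'
python3 -m inch '[[0.89,0.29,0.15,0,0,-0.038],[0,0,0,0,0,0]]'
python3 -c "
from h import *
print(pose()[2])
c=snap('wrist','w1')
rowplan([.426,-.04,.17],down(0))"
```

```text
time: 2.12
ee_pos: [0.4122, -0.0749, 0.1765]
eef_rot: [0.735, 0.678, -0.0, 0.0]
ft_force: [0.2, -0.4, -0.2]
width: 0.087
time: 2.38
ee_pos: [0.4268, -0.039, 0.1704]
eef_rot: [0.706, 0.708, 0.0, -0.0]
ft_force: [-0.3, -1.3, 0.7]
width: 0.0868
{'time': 2.375, 'joint_positions': array([ 0.69677107, -0.03680964, -0.68629772,  1.98608176, -0.02589019,
        1.18414669,  0.02334773]), 'joint_vel': array([ 0.03008722, -0.01527011,  0.05707799,  0.01068479,  0.00726828,
        0.01093264,  0.009485  ]), 'joint_torque': array([ -1.55466814, -27.50814199,  -0.88504516, -37.24020123,
        -0.21384349,  -0.19084018,  -0.18530139]), 'ee_pos': array([ 0.42682009, -0.03895021,  0.1703631 ]), 'eef_rot': array([ 7.06124391e-01,  7.08087732e-01,  2.21665673e-04, -2.42664742e-04]), 'ft_force': array([-0.30498955, -1.31608153,  0.65327143]), 'torque': array([-0.04246138, -0.08936692, -0.02739655]), 'width': 0.0868334018213776}
n 1 deg 0.0 D 0.001 world d [-0.0004  0.0007 -0.0004]
[0.017,-0.011,0.010,-0.000,-0.000,-0.000]
```

View pics/w1.png

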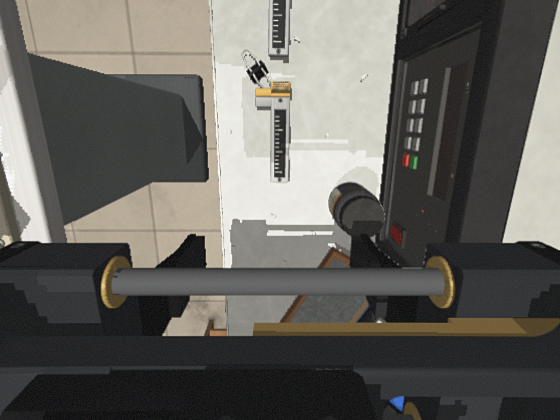

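Run:
```python
from h import *
c=load("wrist");crop(c,235,65,90,130,5,"w1c")
```

```text
(no output)
```

View pics/w1c.png

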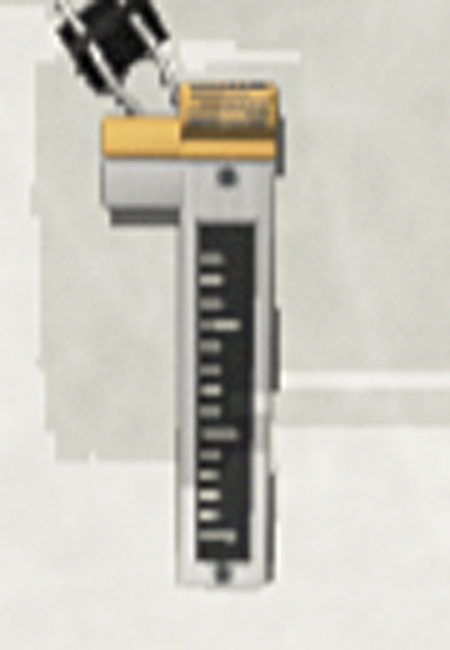

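Run:
```python
from h import *
c=load("wrist");f=lambda u,v:(235+(u+.5)/5-.5,65+(v+.5)/5-.5)
P=plane(c,[f(197,222),f(254,222),f(197,560),f(254,560),f(177,580),f(272,580),f(182,160),f(277,160),f(227,178),f(223,573)],.012)
print(P.round(4))
```

```text
[[ 0.4228  0.0474  0.012 ]
 [ 0.4347  0.0474  0.012 ]
 [ 0.4228 -0.0236  0.012 ]
 [ 0.4354 -0.0236  0.012 ]
 [ 0.4184 -0.0281  0.012 ]
 [ 0.4394 -0.028   0.012 ]
 [ 0.4198  0.0595  0.012 ]
 [ 0.4393  0.0595  0.012 ]
 [ 0.429   0.056   0.012 ]
 [ 0.4286 -0.0265  0.012 ]]
```

```bash
python3 -m inch '[[0.69,0.03,0.9,0,0,0],[0.69,0.03,0.9,0,0,0],[0,0,0.8,0,0,0],[0,0,0.8,0,0,0],[0,0,0.4,0,0,0]]' 0
python3 -c "
from h import *
goto([.429,.016,.003],down(0))"
```

```text
time: 3.05
ee_pos: [0.4281, 0.0126, 0.0173]
eef_rot: [0.709, 0.706, -0.001, -0.001]
ft_force: [1.0, -0.3, -0.4]
width: 0.047
shift/0.04 [0.086 0.023 0.356] turn/120deg [-0.0009  0.0001 -0.0021] (deg 0.3)
```

```bash
python3 -m inch '[[0,0,0.35,0,0,0],[0,0,0,0,0,0]]'; python3 -c "
from h import *
goto([.429,.016,.003],down(0))
snap('wrist','w2')"
```

```text
time: 3.3
ee_pos: [0.4288, 0.0134, 0.0043]
eef_rot: [0.708, 0.706, -0.0, -0.0]
ft_force: [-0.3, -0.0, 0.6]
width: 0.0438
shift/0.04 [0.065 0.006 0.032] turn/120deg [-0.0003  0.     -0.0014] (deg 0.2)
```

View pics/w2.png

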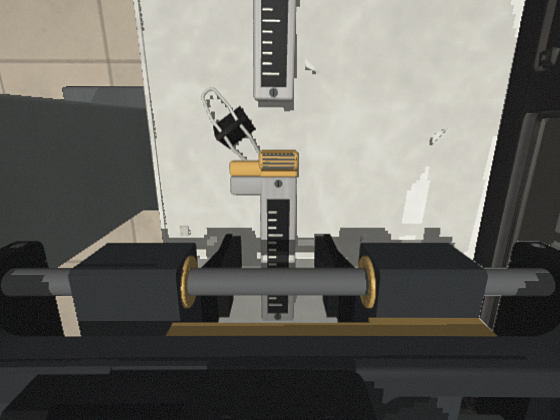

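Run:
```python
from h import *
c=load("wrist");crop(c,215,140,100,185,3,"w2c")
print(plane(c,[(262,176),(297,176),(278,184),(278,317)],.012).round(4), pose()[1])
```

```text
[[ 0.4208  0.0604  0.012 ]
 [ 0.4394  0.0603  0.012 ]
 [ 0.4293  0.056   0.012 ]
 [ 0.4291 -0.0272  0.012 ]] [0.42917702 0.01351274 0.00485416]
```

View pics/w2c.png

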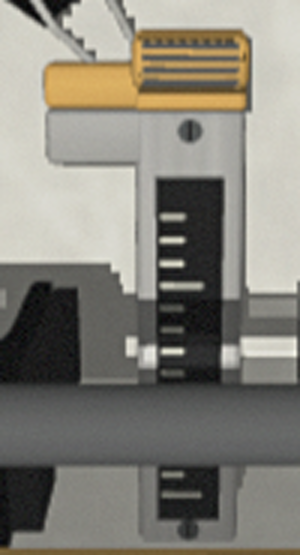

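```bash
python3 -m inch '[[0.06,0,0.03,0,0,0]]'; python3 -m inch '[[0,0,0,0,0,0],[0,0,0,0,0,0],[0,0,0,0,0,0]]' -0.8 25; python3 -c "
from h import *
c=snap('wrist');print(pose()[1]);crop(c,215,140,100,185,3,'w3c')"
```

```text
time: 3.48
ee_pos: [0.4297, 0.0159, 0.0041]
eef_rot: [0.708, 0.706, 0.0, 0.001]
ft_force: [-0.4, -1.1, -0.5]
width: 0.0436
time: 3.85
ee_pos: [0.429, 0.016, 0.0035]
eef_rot: [0.708, 0.706, 0.0, 0.0]
ft_force: [-0.2, 0.0, -0.6]
width: 0.0213
[0.42906681 0.01600559 0.00347101]
```

View pics/w3c.png

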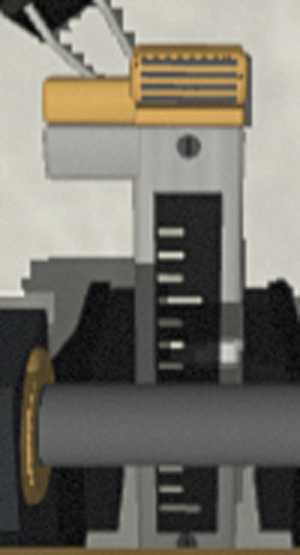

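```bash
cat >> h.py <<'E'
def foamM(yaw,tilt=25):
    """tool orientation for placing: tool x=up slope, z into the foam. yaw=stand x yaw (rad)"""
    t=np.radians(tilt);x=np.array([np.cos(yaw)*np.cos(t),np.sin(yaw)*np.cos(t),np.sin(t)]);z=np.array([np.cos(yaw)*np.sin(t),np.sin(yaw)*np.sin(t),-np.cos(t)])
    return np.c_[x,np.cross(z,x),z]
E
python3 - <<'E'
from h import *
c=load("wrist");print("edge in tool",((plane(c,[(278,181.3)],.012)-pose()[1])@pose()[0]).round(4))
E
python3 -m inch '[[0,0,-0.3,0,0,0],[0,0,-1,0,0,0],[0,0,-1,0,0,0],[0,0,-1,0,0,0],[0,0,-1,0,0,0]]'
python3 -c "
from h import *
rowplan([.48,-.264,.18],foamM(np.radians(-30.5)))"
```

```text
edge in tool [[ 0.0443  0.0004 -0.0085]]
time: 4.53
ee_pos: [0.4286, 0.0164, 0.1773]
eef_rot: [0.708, 0.706, 0.0, 0.0]
ft_force: [0.9, 0.1, -0.8]
width: 0.02
n 12 deg 121.9 D 0.285 world d [ 0.0514 -0.2804  0.0027]
[-0.584,0.108,-0.005,-0.018,0.010,0.082]
[-0.557,0.207,-0.012,-0.018,0.010,0.082]
[-0.513,0.299,-0.014,-0.018,0.010,0.082]
[-0.454,0.383,-0.011,-0.018,0.010,0.082]
[-0.381,0.455,-0.005,-0.018,0.010,0.082]
[-0.298,0.514,0.006,-0.018,0.010,0.082]
[-0.206,0.557,0.021,-0.018,0.010,0.082]
[-0.108,0.583,0.040,-0.018,0.010,0.082]
[-0.008,0.591,0.061,-0.018,0.010,0.082]
[0.091,0.581,0.084,-0.018,0.010,0.082]
[0.187,0.553,0.109,-0.018,0.010,0.082]
[0.275,0.509,0.134,-0.018,0.010,0.082]
```

```bash
python3 -m inch '[[-0.58,0.11,-0.1,-0.018,0.01,0.082],[-0.56,0.21,-0.05,-0.018,0.01,0.082],[-0.51,0.3,0,-0.018,0.01,0.082],[-0.45,0.38,0,-0.018,0.01,0.082],[-0.38,0.455,0,-0.018,0.01,0.082]]'
python3 -m inch '[[-0.3,0.515,0,-0.018,0.01,0.082],[-0.21,0.56,0.02,-0.018,0.01,0.082],[-0.11,0.58,0.04,-0.018,0.01,0.082],[0,0.59,0.06,-0.018,0.01,0.082],[0.09,0.58,0.08,-0.018,0.01,0.082]]'
python3 -c "
from h import *
rowplan([.48,-.264,.18],foamM(np.radians(-30.5)))"
```

```text
time: 5.15
ee_pos: [0.4505, -0.101, 0.1813]
eef_rot: [0.934, 0.342, 0.101, 0.029]
ft_force: [0.4, -0.6, -2.0]
width: 0.0195
time: 5.78
ee_pos: [0.4718, -0.2178, 0.1831]
eef_rot: [0.978, -0.087, 0.182, 0.052]
ft_force: [-0.1, 0.5, -1.4]
width: 0.0198
n 2 deg 20.1 D 0.047 world d [ 0.0082 -0.0462 -0.0031]
[0.168,0.543,0.149,-0.017,0.012,0.081]
[0.253,0.502,0.173,-0.017,0.012,0.081]
```

```bash
python3 -m inch '[[0.17,0.54,0.1,-0.017,0.012,0.081],[0.25,0.5,0.1,-0.017,0.012,0.081],[0,0,0,0,0,0]]'
python3 -c "
from h import *
c=snap('wrist','w4');print(pose()[2])"
```

```text
time: 6.15
ee_pos: [0.4783, -0.2628, 0.1841]
eef_rot: [0.943, -0.253, 0.208, 0.058]
ft_force: [-0.1, 0.4, -0.3]
width: 0.0193
{'time': 6.2, 'joint_positions': array([ 1.07474079, -0.10214616, -0.65265483,  2.07968332, -0.01823505,
        0.71046311, -1.67012425]), 'joint_vel': array([-0.01513007, -0.0034301 ,  0.0016867 ,  0.00417436, -0.00658671,
        0.00354478,  0.02501604]), 'joint_torque': array([  0.81541333, -26.2645787 ,   2.52250448, -39.73213077,
         0.48400881,  -2.76682086,  -0.94665729]), 'ee_pos': array([ 0.47838811, -0.26200048,  0.18404039]), 'eef_rot': array([ 0.94339642, -0.2517317 ,  0.20817277,  0.05743213]), 'ft_force': array([ 0.69367045, -0.29409414, -1.26484716]), 'torque': array([ 0.42370175,  0.63029283, -0.03598866]), 'width': 0.019809259016187398}
```

View pics/w4.png

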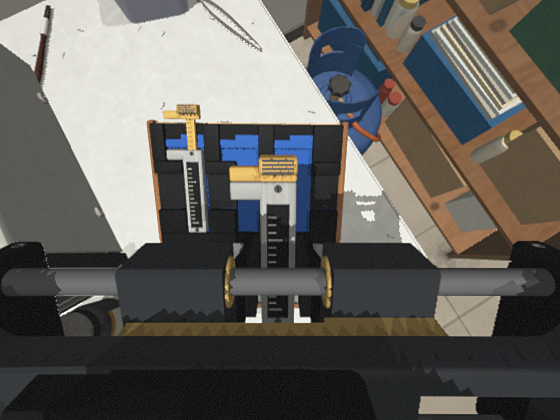

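Run:
```python
from h import *
c=load("wrist");crop(c,140,95,220,150,3.6,"w4c")
```

```text
(no output)
```

View pics/w4c.png

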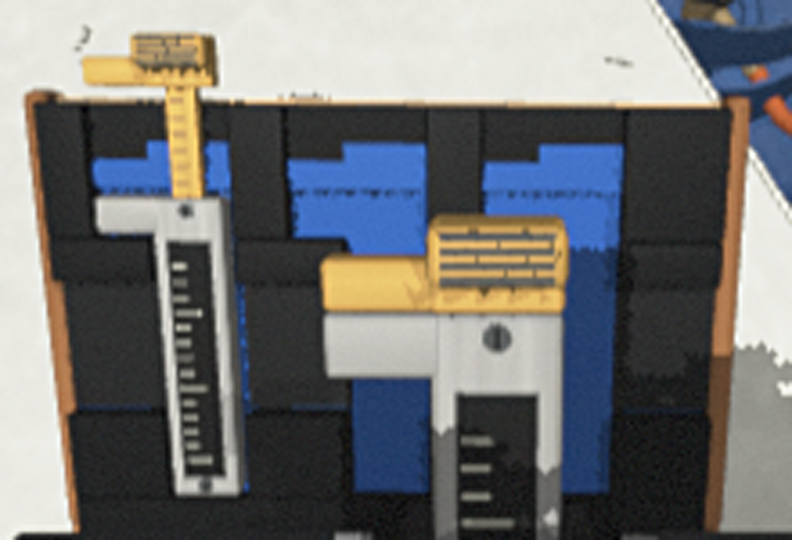

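```bash
cat >> h.py <<'E'
def onplane(c,uv,n,d):
    r=rays(c,uv)@c["T"][:3,:3].T;o=c["T"][:3,3];return o+r*((d-o@n)/(r@n))[:,None]
E
python3 - <<'E'
from h import *
c=load("wrist");f=lambda u,v:(140+(u+.5)/3.6-.5,95+(v+.5)/3.6-.5)
def fit(boxes):
    P=[]
    for a,b,x,y in boxes:
        uv=[(u,v) for u in range(int(f(a,0)[0])+1,int(f(x,0)[0])) for v in range(int(f(0,b)[1])+1,int(f(0,y)[1]))]
        P.append(deep(c,uv))
    P=np.vstack(P);m=np.median(P,0)
    for _ in range(3):
        q=P.mean(0);n=np.linalg.svd(P-q)[2][2];n*=np.sign(n[2]);r=(P-q)@n;P=P[np.abs(r)<max(.002,2*r.std())]
    return n,q,r.std(),len(P)
n,q,s,k=fit([(440,115,470,190),(640,120,715,230),(240,120,275,220),(85,430,150,480),(260,430,330,480),(630,430,695,480)])
print("top plane n",n,"tilt",np.degrees(np.arccos(n[2])),"yaw",np.degrees(np.arctan2(-n[1],-n[0])),s,k,"d",n@q)
b=fit([(300,150,335,180),(350,160,420,230),(500,165,615,185),(500,200,610,210)])
print("blue",b, (b[1]-q)@n)
g=fit([(185,330,220,450)]);print("gauge top",(g[1]-q)@n)
np.savez("foam.npz",n=n,d=n@q)
E
```

```text
top plane n [-0.36143472  0.21483192  0.90731041] tilt 24.86372286236023 yaw -30.726678883549425 0.0006990102238299405 1615 d -0.2060567682079519
blue (array([-0.59839278,  0.36067368,  0.71543035]), array([ 0.58070025, -0.30062563,  0.06870344]), np.float64(0.0010544468036354387), 547) -0.006077102805000793
gauge top 0.00461213178214894
```

Run:
```python
from h import *
c=load("wrist");f=lambda u,v:(140+(u+.5)/3.6-.5,95+(v+.5)/3.6-.5)
F=np.load("foam.npz");n,d=F["n"],F["d"]
X=np.array([np.cos(np.radians(-30.7)),np.sin(np.radians(-30.7)),0]);X-=n*(X@n);X/=np.linalg.norm(X);Y=np.cross(n,X)
def g(name,h,*uv):
    P=onplane(c,[f(*p) for p in uv],n,d+h);print(name,(np.c_[P@X,P@Y]*1000).round(1).tolist())
g("left gauge: bodyR top,bot, bodyL mid,bot, jaw TL, end",.003,(224,198),(241,492),(156,240),(175,492),(95,198))
g("L screws/scale",.003,(187,211),(205,485),(168,242),(210,242),(184,476),(224,476))
g("right cut R wall step",-.005,(624,145),(624,190)); g("jaw L step",-.005,(484,163),(484,188))
g("floor R",-.009,(620,240),(610,490)); g("floor jawL",-.009,(484,200),(490,250)); 
g("47 line",-.007,(550,194),(380,194));g("bottom",-.009,(590,492),(400,492))
g("mid R",-.009,(425,200)); g("mid jawL",-.009,(289,200),(296,236)); g("mid bodyL",-.009,(354,400),(354,490))
g("mid step L,R",-.005,(288,160),(426,150))
g("foam edges top L,R (wood)",0,(38,108),(75,490),(730,110),(708,490))
print("gauge in hand TCP",(pose()[1]@X*1000).round(1),(pose()[1]@Y*1000).round(1),((pose()[1]@n-d)*1000).round(1))
M,p,_=pose();T=c["T"]
# in-hand edge: top plane tool z=-.0085
nt=M[:,2];P=onplane(c,[f(432,313),f(565,313),f(497,337)],nt,p@nt-.0085);print("hand",((P-p)@M*1000).round(1))
```

```text
left gauge: bodyR top,bot, bodyL mid,bot, jaw TL, end [[617.8, 96.0], [529.1, 96.1], [605.7, 116.1], [528.9, 116.2], [617.4, 132.4]]
L screws/scale [[614.0, 106.7], [531.2, 106.9], [605.2, 112.7], [605.3, 100.7], [534.1, 113.1], [534.2, 101.0]]
right cut R wall step [[633.3, -17.3], [620.6, -17.9]]
jaw L step [[627.8, 22.7], [620.8, 22.7]]
floor R [[605.6, -17.8], [526.4, -18.0]]
floor jawL [[616.9, 22.7], [602.2, 20.8]]
47 line [[619.1, 3.4], [618.5, 53.0]]
bottom [[525.6, -11.7], [524.9, 48.6]]
mid R [[616.7, 40.0]]
mid jawL [[616.3, 80.0], [605.7, 78.4]]
mid bodyL [[555.2, 62.5], [525.5, 63.2]]
mid step L,R [[628.0, 79.0], [631.3, 39.4]]
foam edges top L,R (wood) [[641.7, 147.0], [528.0, 147.9], [643.3, -45.8], [530.2, -47.2]]
gauge in hand TCP 572.0 18.9 143.8
hand [[44.2 -8.9 -8.5]
 [44.2 10.7 -8.5]
 [40.6  0.7 -8.5]]
```

```bash
cat >> h.py <<'E'
def foam():
    F=np.load("foam.npz");n,d=F["n"],F["d"];X=np.array([np.cos(np.radians(-30.7)),np.sin(np.radians(-30.7)),0]);X-=n*(X@n);X/=np.linalg.norm(X);return X,np.cross(n,X),n,d
def fp(x,y,h):
    X,Y,n,d=foam();return X*x/1e3+Y*y/1e3+n*(d+h/1e3)
def fM():
    X,Y,n,d=foam();return np.c_[X,-Y,-n]
def fpos():
    X,Y,n,d=foam();M,p,s=pose();print("foam xyz mm",np.round([p@X*1e3,p@Y*1e3,(p@n-d)*1e3],1),"F foam",np.round([s["ft_force"]@X,s["ft_force"]@Y,s["ft_force"]@n],1),"t",s["time"],"w",round(s["width"],4))
E
python3 -c "
from h import *
fpos();rowplan(fp(572.9,-4.9,20),fM())"
```

```text
foam xyz mm [572.   18.9 143.8] F foam [ 0.1  0.1 -1.5] t 6.2 w 0.0198
n 4 deg 0.8 D 0.126 world d [ 0.0333 -0.0475 -0.112 ]
[0.003,0.151,0.774,-0.000,-0.000,0.002]
[0.004,0.150,0.774,-0.000,-0.000,0.002]
[0.004,0.150,0.774,-0.000,-0.000,0.002]
[0.005,0.149,0.774,-0.000,-0.000,0.002]
```

```bash
python3 -m inch '[[0,0.15,0.78,0,0,0.003],[0,0.15,0.78,0,0,0.002],[0.01,0.15,0.78,0,0,0.002],[0.01,0.15,0.76,0,0,0],[0,0,0,0,0,0]]'
python3 -c "
from h import *
fpos();goto(fp(572.9,-4.9,-5.5),fM());c=snap('wrist','w5')"
```

```text
time: 6.82
ee_pos: [0.5113, -0.309, 0.0699]
eef_rot: [0.942, -0.259, 0.207, 0.055]
ft_force: [0.4, -0.0, -1.7]
width: 0.0198
foam xyz mm [571.5  -4.7  18.3] F foam [-0.4  0.2 -1.7] t 6.825 w 0.0198
shift/0.04 [0.037 0.008 0.594] turn/120deg [-0.0016  0.001  -0.0008] (deg 0.2)
```

View pics/w5.png

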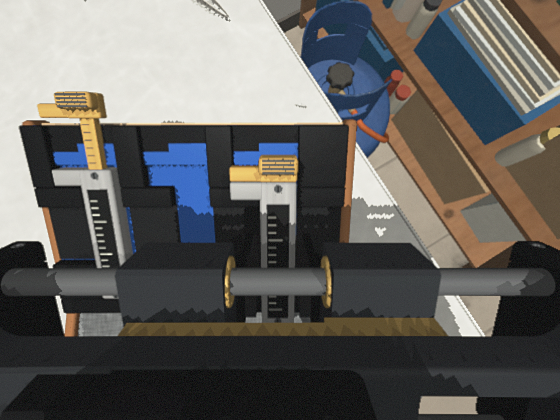

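```bash
python3 -m inch '[[0.04,0.01,0.2,0,0,0],[0,0,0.12,0,0,0],[0,0,0.08,0,0,0],[0,0,0.08,0,0,0]]'
python3 -c "
from h import *
fpos();goto(fp(572.9,-4.9,-5.5),fM())"
```

```text
time: 7.38
ee_pos: [0.5205, -0.3153, 0.0552]
eef_rot: [0.941, -0.26, 0.209, 0.056]
ft_force: [-0.4, 0.6, -1.3]
width: 0.0198
foam xyz mm [ 5.754e+02 -5.400e+00  3.000e-01] F foam [-1.2  0.3 -0.9] t 7.375 w 0.0198
shift/0.04 [-0.062 -0.013  0.145] turn/120deg [-0.001  -0.0013 -0.0021] (deg 0.3)
```

```bash
python3 -m inch '[[0,0,0,0,0,0]]'
python3 -c "
from h import *
fpos();goto(fp(572.9,-4.9,-5.5),fM())"
```

```text
time: 7.5
ee_pos: [0.5203, -0.3152, 0.055]
eef_rot: [0.941, -0.26, 0.209, 0.056]
ft_force: [-0.1, -0.5, -2.3]
width: 0.0197
foam xyz mm [ 5.751e+02 -5.400e+00  1.000e-01] F foam [-0.8 -0.5 -2.2] t 7.5 w 0.0197
shift/0.04 [-0.054 -0.012  0.141] turn/120deg [-0.0011 -0.001  -0.0022] (deg 0.3)
```

```bash
python3 -m inch '[[-0.055,-0.01,0,0,0,0],[0,0,0.05,0,0,0],[0,0,0.05,0,0,0],[0,0,0,0,0,0]]'
python3 -c "
from h import *
fpos();goto(fp(572.9,-4.9,-5.5),fM());c=snap('wrist','w6')"
```

```text
time: 8.0
ee_pos: [0.5204, -0.3148, 0.0505]
eef_rot: [0.941, -0.26, 0.209, 0.056]
ft_force: [0.1, -0.8, -1.5]
width: 0.0197
foam xyz mm [573.   -5.   -3.9] F foam [-0.1 -0.6 -1.5] t 8.0 w 0.0197
shift/0.04 [-0.002 -0.003  0.041] turn/120deg [-0.0011 -0.0011 -0.0023] (deg 0.3)
```

View pics/w6.png

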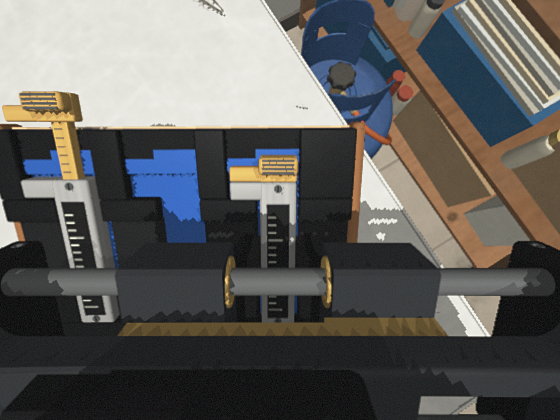

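```bash
python3 -m inch '[[0,0,0.04,0,0,0],[0,0,0.02,0,0,0],[0,0,0,0,0,0]]'
python3 -c "
from h import *
fpos()"
python3 -m inch '[[0,0,0.03,0,0,0],[0,0,0,0,0,0]]'
python3 -c "
from h import *
fpos()"
```

```text
time: 8.43
ee_pos: [0.5211, -0.3153, 0.0491]
eef_rot: [0.941, -0.26, 0.209, 0.056]
ft_force: [-10.8, 6.5, 15.2]
width: 0.0197
foam xyz mm [573.2  -5.   -5.5] F foam [-5.   0.1 19.1] t 8.425 w 0.0197
time: 8.68
ee_pos: [0.5216, -0.3155, 0.0486]
eef_rot: [0.941, -0.26, 0.209, 0.057]
ft_force: [-17.4, 9.3, 24.3]
width: 0.0196
foam xyz mm [573.5  -5.   -6.1] F foam [-7.7 -0.8 30.3] t 8.675 w 0.0196
```

```bash
python3 -m inch '[[0,0,-0.03,0,0,0],[0,0,0,0,0,0],[0,0,0,0,0,0]]' -0.25
python3 -m inch '[[0,0,-0.4,0,0,0],[0,0,-0.8,0,0,0],[0,0,-0.8,0,0,0],[-0.5,0,-0.8,0,0,0],[0,0,0,0,0,0]]'
python3 -c "
from h import *
fpos();c=snap('wrist','w7')"
```

```text
time: 9.05
ee_pos: [0.5213, -0.3154, 0.0484]
eef_rot: [0.941, -0.26, 0.209, 0.056]
ft_force: [-0.4, -0.2, 0.3]
width: 0.0318
time: 9.68
ee_pos: [0.4644, -0.2823, 0.1431]
eef_rot: [0.941, -0.26, 0.21, 0.057]
ft_force: [0.1, -0.4, 0.1]
width: 0.0325
foam xyz mm [553.2  -5.7 107.4] F foam [ 0.3 -0.3 -0. ] t 9.675 w 0.0325
```

View pics/w7.png

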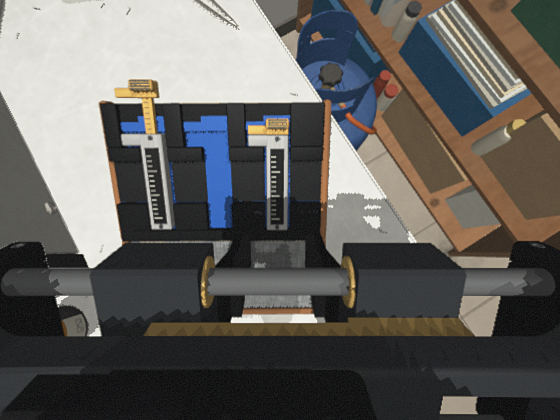

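Run:
```python
from h import *
c=load("wrist");X,Y,n,d=foam()
for nm,(a,b,x,y) in dict(right=(273,160,281,215),left=(152,165,158,220),foamtop=(190,205,203,222),foamR=(300,200,316,225),rest=(232,110,240,140)).items():
    P=deep(c,[(u,v) for u in range(a,x) for v in range(b,y)]);print(nm,np.median(P@n-d).round(4))
crop(c,90,70,250,175,3.2,"w7c")
```

```text
right 0.0033
left 0.0032
foamtop 0.0
foamR -0.0001
rest -0.0002
```

View pics/w7c.png

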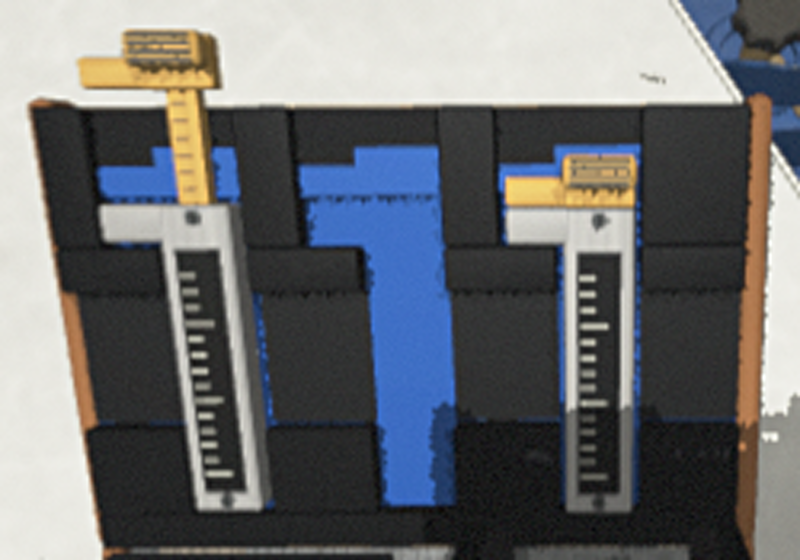

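```bash
python3 -c "
from h import *
rowplan([.429,.09,.15],down(0))"
```

```text
n 12 deg 122.5 D 0.374 world d [-0.0357  0.3726  0.0077]
[-0.413,-0.628,-0.210,0.018,-0.010,-0.082]
[-0.303,-0.697,-0.176,0.018,-0.010,-0.082]
[-0.181,-0.745,-0.143,0.018,-0.010,-0.082]
[-0.053,-0.770,-0.112,0.018,-0.010,-0.082]
[0.078,-0.772,-0.082,0.018,-0.010,-0.082]
[0.208,-0.749,-0.056,0.018,-0.010,-0.082]
[0.333,-0.704,-0.034,0.018,-0.010,-0.082]
[0.449,-0.638,-0.017,0.018,-0.010,-0.082]
[0.551,-0.552,-0.005,0.018,-0.010,-0.082]
[0.638,-0.449,0.001,0.018,-0.010,-0.082]
[0.706,-0.332,0.001,0.018,-0.010,-0.082]
[0.752,-0.206,-0.005,0.018,-0.010,-0.082]
```

```bash
python3 -m inch '[[-0.41,-0.63,-0.6,0.018,-0.01,-0.082],[-0.3,-0.7,-0.5,0.018,-0.01,-0.082],[-0.18,-0.745,-0.15,0.018,-0.01,-0.082],[-0.05,-0.77,-0.11,0.018,-0.01,-0.082],[0.08,-0.77,-0.08,0.018,-0.01,-0.082]]' 0
python3 -m inch '[[0.21,-0.75,-0.05,0.018,-0.01,-0.082],[0.33,-0.7,-0.03,0.018,-0.01,-0.082],[0.45,-0.64,0,0.018,-0.01,-0.082],[0.55,-0.55,0,0.018,-0.01,-0.082],[0.64,-0.45,0.1,0.018,-0.01,-0.082]]'
python3 -c "
from h import *
rowplan([.429,.09,.12],down(0))"
```

```text
time: 10.35
ee_pos: [0.4402, -0.1204, 0.1705]
eef_rot: [0.974, 0.174, 0.141, 0.038]
ft_force: [0.1, -0.7, -0.2]
width: 0.0433
time: 10.98
ee_pos: [0.4275, 0.035, 0.1689]
eef_rot: [0.818, 0.573, 0.047, 0.013]
ft_force: [-0.1, -0.6, 0.7]
width: 0.0434
n 2 deg 20.7 D 0.074 world d [ 0.0015  0.055  -0.0489]
[0.615,-0.265,0.632,0.020,-0.011,-0.083]
[0.664,-0.126,0.625,0.020,-0.011,-0.083]
```

```bash
python3 -m inch '[[0.62,-0.26,0.63,0.02,-0.011,-0.083],[0.66,-0.13,0.63,0.02,-0.011,-0.083],[0,0,0,0,0,0]]'
python3 -c "
from h import *
c=snap('wrist','w8');print(pose()[1]);crop(c,190,0,150,240,2.5,'w8c')"
```

```text
time: 11.35
ee_pos: [0.4283, 0.0919, 0.1181]
eef_rot: [0.707, 0.707, 0.001, -0.002]
ft_force: [-0.7, -1.2, 0.3]
width: 0.0435
[0.42872486 0.09051952 0.11901982]
```

View pics/w8c.png

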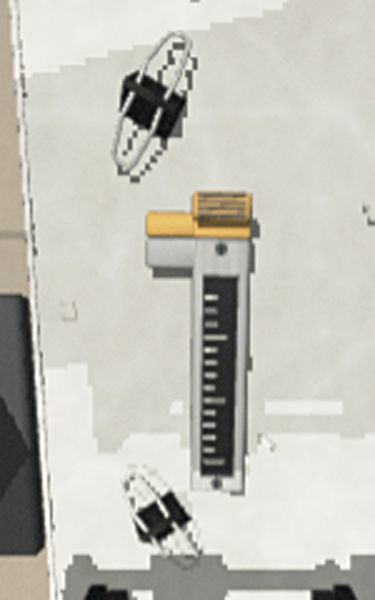

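Run:
```python
from h import *
c=load("wrist");f=lambda u,v:(190+(u+.5)/2.5-.5,(v+.5)/2.5-.5)
P=plane(c,[f(221,248),f(216,484),f(194,237),f(251,237),f(191,490),f(241,490)],.012)
print(P.round(4)); v=P[0]-P[1];yaw=np.arctan2(v[1],v[0]);print(np.degrees(yaw),P[2:].mean(0))
goto([P[2:].mean(0)[0],P[2:].mean(0)[1],.0035],down(yaw-np.pi/2))
```

```text
[[0.4286 0.1852 0.012 ]
 [0.4268 0.1016 0.012 ]
 [0.4194 0.1888 0.012 ]
 [0.4389 0.1888 0.012 ]
 [0.4174 0.0993 0.012 ]
 [0.4362 0.0993 0.012 ]]
88.73071114508878 [0.42796535 0.14402986 0.012     ]
shift/0.04 [ 1.326 -0.025  2.894] turn/120deg [-0.0001 -0.002   0.0083] (deg 1.0)
```

```bash
python3 -m inch '[[0.66,-0.02,0.3,0,-0.002,0.008],[0.66,0,0.8,0,0,0.002],[0,0,0.8,0,0,0],[0,0,0.7,0,0,0],[0,0,0,0,0,0]]'
python3 -c "
from h import *
goto([.428,.1440,.0035],down(np.radians(-1.4)));c=snap('wrist');crop(c,215,140,100,185,3,'w9c')
print(plane(c,[(278,180)],.012))"
```

```text
time: 12.02
ee_pos: [0.4285, 0.1407, 0.0152]
eef_rot: [0.717, 0.697, -0.001, 0.001]
ft_force: [-0.9, -0.4, 0.6]
width: 0.0438
shift/0.04 [ 0.083 -0.015  0.293] turn/120deg [ 0.0001  0.0015 -0.0024] (deg 0.3)
[[0.43015686 0.18329452 0.012     ]]
```

View pics/w9c.png

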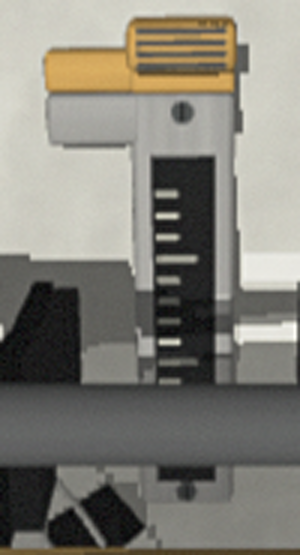

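```bash
python3 -c "
from h import *
c=load('wrist');print(plane(c,[(215+133/3,171),(215+237/3,171),(215+150/3,140+498/3),(215+232/3,140+498/3)],.012).round(4))"
python3 -m inch '[[0.08,-0.015,0.29,0,0.001,0],[0,0,0,0,0,0]]'
python3 -c "
from h import *
goto([.428,.1440,.0035],down(np.radians(-1.4)))"
```

```text
[[0.4197 0.1888 0.012 ]
 [0.4394 0.1882 0.012 ]
 [0.4193 0.1003 0.012 ]
 [0.4371 0.0998 0.012 ]]
time: 12.32
ee_pos: [0.4288, 0.1451, 0.0047]
eef_rot: [0.717, 0.697, 0.001, 0.001]
ft_force: [-0.2, 1.4, -0.7]
width: 0.0434
shift/0.04 [-0.028 -0.02   0.03 ] turn/120deg [ 0.0015  0.0003 -0.0013] (deg 0.2)
```

```bash
python3 -m inch '[[-0.03,-0.01,0.03,0,0,0],[0,0,0,0,0,0]]'; python3 -m inch '[[0,0,0,0,0,0],[0,0,0,0,0,0],[0,0,0,0,0,0]]' -0.8 25; python3 -c "
from h import *
c=snap('wrist');print(pose()[1]);crop(c,215,140,100,185,3,'w10c')"
```

```text
time: 12.58
ee_pos: [0.4284, 0.1438, 0.0036]
eef_rot: [0.717, 0.697, 0.001, 0.001]
ft_force: [0.2, -0.3, -0.0]
width: 0.0437
time: 12.95
ee_pos: [0.4283, 0.144, 0.0034]
eef_rot: [0.716, 0.698, 0.001, 0.001]
ft_force: [-0.5, -0.1, 0.0]
width: 0.0214
[0.42827476 0.14401509 0.00343326]
```

View pics/w10c.png

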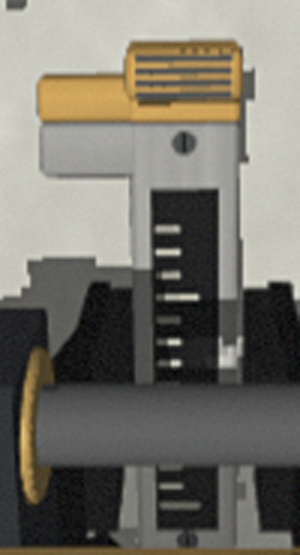

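```bash
python3 -m inch '[[0,0,-0.3,0,0,0],[0,0,-1,0,0,0],[0,0,-1,0,0,0],[0,0,-1,0,0,0],[0,0,-1,0,0,0]]'
python3 -c "
from h import *
rowplan(fp(572.9,51,75),fM())"
```

```text
time: 13.62
ee_pos: [0.4274, 0.1444, 0.1772]
eef_rot: [0.716, 0.698, 0.001, 0.001]
ft_force: [0.8, -0.3, -2.1]
width: 0.0195
n 12 deg 120.7 D 0.409 world d [ 0.0929 -0.394  -0.0553]
[-0.815,0.215,0.116,-0.018,0.010,0.081]
[-0.770,0.346,0.109,-0.018,0.010,0.081]
[-0.703,0.467,0.109,-0.018,0.010,0.081]
[-0.617,0.576,0.114,-0.018,0.010,0.081]
[-0.513,0.668,0.125,-0.018,0.010,0.081]
[-0.396,0.740,0.141,-0.018,0.010,0.081]
[-0.268,0.791,0.162,-0.018,0.010,0.081]
[-0.135,0.819,0.188,-0.018,0.010,0.081]
[0.001,0.823,0.217,-0.018,0.010,0.081]
[0.134,0.803,0.249,-0.018,0.010,0.081]
[0.262,0.759,0.283,-0.018,0.010,0.081]
[0.379,0.693,0.317,-0.018,0.010,0.081]
```

```bash
python3 -m inch '[[-0.82,0.21,0,-0.018,0.01,0.081],[-0.77,0.35,0,-0.018,0.01,0.081],[-0.7,0.47,0,-0.018,0.01,0.081],[-0.62,0.58,0,-0.018,0.01,0.081],[-0.51,0.67,0,-0.018,0.01,0.081]]'
python3 -m inch '[[-0.4,0.74,0,-0.018,0.01,0.081],[-0.27,0.79,0.03,-0.018,0.01,0.081],[-0.135,0.82,0.06,-0.018,0.01,0.081],[0,0.82,0.1,-0.018,0.01,0.081],[0.13,0.8,0.14,-0.018,0.01,0.081]]'
python3 -c "
from h import *
rowplan(fp(571,51,95),fM())"
```

```text
time: 14.25
ee_pos: [0.4649, -0.0217, 0.176]
eef_rot: [0.936, 0.335, 0.102, 0.031]
ft_force: [1.6, 0.1, -1.5]
width: 0.0197
time: 14.88
ee_pos: [0.4967, -0.1848, 0.1779]
eef_rot: [0.978, -0.089, 0.183, 0.055]
ft_force: [-0.5, -0.2, -1.3]
width: 0.0197
n 2 deg 20.1 D 0.073 world d [ 0.0149 -0.0596 -0.0386]
[0.108,0.657,0.616,-0.016,0.010,0.082]
[0.203,0.610,0.641,-0.016,0.010,0.082]
```

```bash
python3 -m inch '[[0.11,0.66,0.61,-0.016,0.01,0.082],[0.2,0.61,0.64,-0.016,0.01,0.082],[0,0,0,0,0,0]]'
python3 -c "
from h import *
c=snap('wrist');fpos();crop(c,180,95,200,145,4,'w11c');goto(fp(572.9,51.3,15),fM())"
```

```text
time: 15.25
ee_pos: [0.5106, -0.2442, 0.1376]
eef_rot: [0.942, -0.258, 0.205, 0.056]
ft_force: [-0.8, 0.2, -1.2]
width: 0.0196
foam xyz mm [569.9  51.8  94.8] F foam [-0.5 -0.2 -0.9] t 15.3 w 0.0195
shift/0.04 [0.085 0.017 1.994] turn/120deg [-0.0007  0.0021  0.0027] (deg 0.4)
```

View pics/w11c.png

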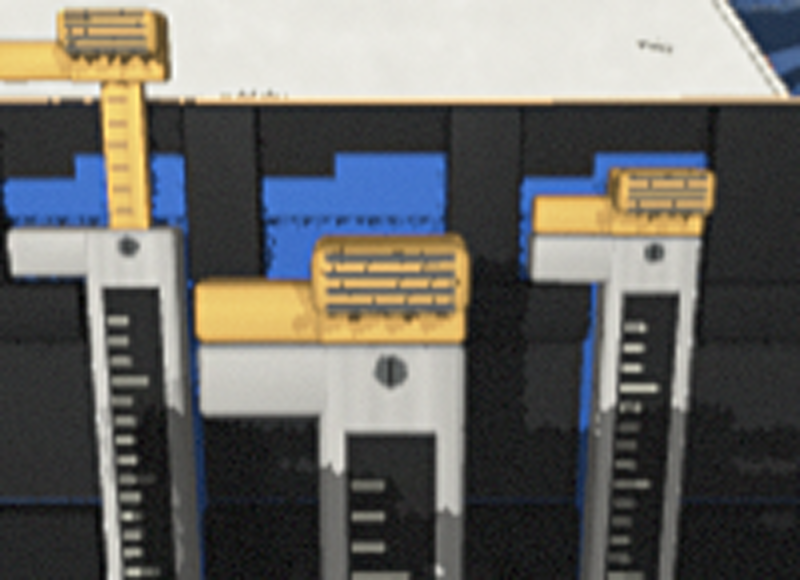

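Run:
```python
from h import *
c=load("wrist");f=lambda u,v:(180+(u+.5)/4-.5,95+(v+.5)/4-.5)
X,Y,n,d=foam();M,p,_=pose()
def g(nm,h,*uv):
    P=onplane(c,[f(*a) for a in uv],n,d+h/1e3);print(nm,(np.c_[P@X,P@Y]*1e3).round(1).tolist())
g("step L,R",-5,(264,200),(445,200),(264,180));g("47 line",-7,(330,220),(420,220));g("floor L,R",-9,(264,250),(445,235))
g("right gauge bodyL,R top",3,(611,237),(699,237),(532,237));g("left gauge",3,(89,229),(177,229),(9,229))
nt=M[:,2];P=onplane(c,[f(320,345),f(466,345),f(198,345)],nt,p@nt-.0085);print("hand",((P-p)@M*1000).round(1))
```

```text
step L,R [[623.4, 78.7], [623.5, 39.3], [627.7, 78.6]]
47 line [[618.9, 64.5], [618.9, 44.6]]
floor L,R [[612.0, 79.4], [615.4, 39.0]]
right gauge bodyL,R top [[616.4, 4.2], [616.4, -14.5], [616.4, 21.0]]
left gauge [[618.0, 115.2], [618.0, 96.5], [617.9, 132.2]]
hand [[ 44.   -8.3  -8.5]
 [ 44.   11.   -8.5]
 [ 44.1 -24.4  -8.5]]
```

```bash
python3 -m inch '[[0.03,0,0.7,0,0.002,0.002],[0.03,0,0.7,0,0,0],[0.02,0.01,0.4,0,0,0],[0,0,0.2,0,0,0],[0,0,0,0,0,0]]'
python3 -c "
from h import *
fpos();goto(fp(572.8,51.5,-5.5),fM())"
```

```text
time: 15.92
ee_pos: [0.5433, -0.2623, 0.0684]
eef_rot: [0.942, -0.258, 0.209, 0.057]
ft_force: [0.3, 0.3, -1.0]
width: 0.0197
foam xyz mm [574.1  51.8  15.4] F foam [-0.3  0.4 -0.9] t 15.925 w 0.0197
shift/0.04 [-0.033  0.009  0.522] turn/120deg [-0.0004 -0.001   0.0007] (deg 0.2)
```

```bash
python3 -m inch '[[-0.03,0.01,0.2,0,-0.001,0],[0,0,0.08,0,0,0],[0,0,0.05,0,0,0],[0,0,0,0,0,0]]'
python3 -c "
from h import *
fpos();goto(fp(572.8,51.5,-5.5),fM())"
```

```text
time: 16.42
ee_pos: [0.5467, -0.2653, 0.0553]
eef_rot: [0.942, -0.259, 0.208, 0.057]
ft_force: [0.6, 0.7, -1.0]
width: 0.0197
foam xyz mm [572.6  51.    1.6] F foam [-0.2  0.9 -0.9] t 16.425 w 0.0197
shift/0.04 [ 0.004 -0.012  0.178] turn/120deg [-0.0003  0.0001 -0.0002] (deg 0.0)
```

```bash
python3 -m inch '[[0,-0.01,0.05,0,0,0],[0,0,0.05,0,0,0],[0,0,0.05,0,0,0],[0,0,0,0,0,0]]'
python3 -c "
from h import *
fpos()"
python3 -m inch '[[0,0,0.05,0,0,0],[0,0,0.03,0,0,0],[0,0,0,0,0,0]]'
python3 -c "
from h import *
fpos()"
```

```text
time: 16.92
ee_pos: [0.549, -0.2663, 0.0497]
eef_rot: [0.942, -0.259, 0.207, 0.057]
ft_force: [0.1, -0.6, -1.8]
width: 0.0198
foam xyz mm [572.5  51.3  -4.5] F foam [-0.5 -0.5 -1.8] t 16.925 w 0.0198
time: 17.3
ee_pos: [0.5503, -0.2669, 0.0482]
eef_rot: [0.942, -0.258, 0.208, 0.058]
ft_force: [-17.0, 9.1, 23.3]
width: 0.02
foam xyz mm [573.2  51.4  -6.4] F foam [-7.8 -0.9 29.2] t 17.3 w 0.02
```

```bash
python3 -m inch '[[0,0,-0.03,0,0,0],[0,0,0,0,0,0],[0,0,0,0,0,0]]' -0.25
python3 -m inch '[[0,0,-0.4,0,0,0],[0,0,-0.8,0,0,0],[0,0,-0.8,0,0,0],[-0.5,0,-0.8,0,0,0],[0,0,-0.5,0,0,0]]'
python3 - <<'E'
from h import *
c=snap("wrist","w12");fpos();X,Y,n,d=foam()
rowplan([.417,.27,.15],down(np.radians(13)))
E
```

```text
time: 17.68
ee_pos: [0.5498, -0.2668, 0.048]
eef_rot: [0.942, -0.259, 0.208, 0.057]
ft_force: [-0.4, 0.0, -0.3]
width: 0.0315
time: 18.3
ee_pos: [0.4853, -0.2287, 0.1598]
eef_rot: [0.942, -0.259, 0.207, 0.057]
ft_force: [0.6, -0.2, -0.5]
width: 0.0326
foam xyz mm [553.7  51.5 128.3] F foam [2.6 0.7 0.5] t 18.35 w 0.0325
n 14 deg 134.8 D 0.504 world d [-0.0694  0.4989 -0.0123]
[-0.518,-0.703,-0.218,0.017,-0.007,-0.078]
[-0.399,-0.785,-0.184,0.017,-0.007,-0.078]
[-0.268,-0.846,-0.149,0.017,-0.007,-0.078]
[-0.128,-0.883,-0.115,0.017,-0.007,-0.078]
[0.016,-0.896,-0.081,0.017,-0.007,-0.078]
[0.161,-0.884,-0.050,0.017,-0.007,-0.078]
[0.302,-0.847,-0.022,0.017,-0.007,-0.078]
[0.436,-0.787,0.002,0.017,-0.007,-0.078]
[0.558,-0.705,0.021,0.017,-0.007,-0.078]
[0.666,-0.604,0.035,0.017,-0.007,-0.078]
[0.756,-0.486,0.044,0.017,-0.007,-0.078]
[0.825,-0.355,0.047,0.017,-0.007,-0.078]
[0.873,-0.214,0.045,0.017,-0.007,-0.078]
[0.896,-0.068,0.036,0.017,-0.007,-0.078]
```

View pics/w12.png

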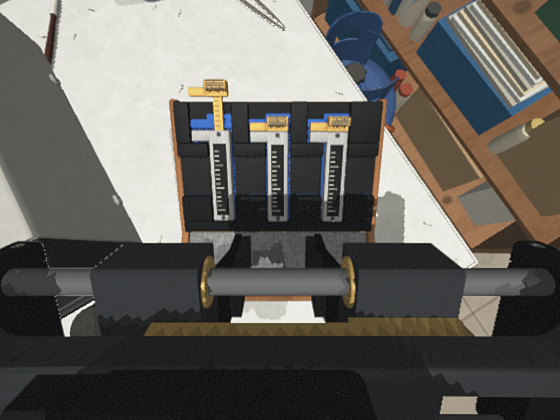

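Run:
```python
from h import *
c=load("wrist");X,Y,n,d=foam()
for nm,(a,b,x,y) in dict(mid=(275,150,282,210),right=(331,150,338,210),left=(217,150,223,210),top=(240,210,262,225)).items():
    P=deep(c,[(u,v) for u in range(a,x) for v in range(b,y)]);print(nm,np.median(P@n-d).round(4))
rowplan([.41,.235,.15],down(np.radians(-14)))
```

```text
mid 0.0034
right 0.0033
left 0.0033
top -0.0001
n 13 deg 108.7 D 0.47 world d [-0.0764  0.4639 -0.0123]
[-0.537,-0.692,-0.225,0.015,-0.011,-0.067]
[-0.439,-0.767,-0.191,0.015,-0.011,-0.067]
[-0.330,-0.827,-0.157,0.015,-0.011,-0.067]
[-0.214,-0.870,-0.124,0.015,-0.011,-0.067]
[-0.092,-0.895,-0.093,0.015,-0.011,-0.067]
[0.032,-0.902,-0.064,0.015,-0.011,-0.067]
[0.157,-0.890,-0.038,0.015,-0.011,-0.067]
[0.280,-0.860,-0.016,0.015,-0.011,-0.067]
[0.398,-0.812,0.002,0.015,-0.011,-0.067]
[0.508,-0.748,0.016,0.015,-0.011,-0.067]
[0.608,-0.669,0.025,0.015,-0.011,-0.067]
[0.696,-0.576,0.030,0.015,-0.011,-0.067]
[0.771,-0.472,0.029,0.015,-0.011,-0.067]
```

All three seated alike at 3.3 mm proud. Now the pulled-out gauge.

```bash
python3 -m inch '[[-0.54,-0.69,-0.5,0.015,-0.011,-0.067],[-0.44,-0.77,-0.3,0.015,-0.011,-0.067],[-0.33,-0.83,-0.16,0.015,-0.011,-0.067],[-0.21,-0.87,-0.12,0.015,-0.011,-0.067],[-0.09,-0.9,-0.09,0.015,-0.011,-0.067]]' 0
python3 -m inch '[[0.03,-0.9,-0.06,0.015,-0.011,-0.067],[0.16,-0.89,-0.04,0.015,-0.011,-0.067],[0.28,-0.86,0,0.015,-0.011,-0.067],[0.4,-0.81,0,0.015,-0.011,-0.067],[0.51,-0.75,0.1,0.015,-0.011,-0.067]]'
python3 -c "
from h import *
rowplan([.408,.235,.12],down(np.radians(-14)))"
```

```text
time: 18.98
ee_pos: [0.4517, -0.0463, 0.1689]
eef_rot: [0.985, 0.096, 0.141, 0.037]
ft_force: [-0.6, 0.6, 0.4]
width: 0.0433
time: 19.6
ee_pos: [0.4239, 0.1323, 0.1613]
eef_rot: [0.898, 0.437, 0.056, 0.013]
ft_force: [-0.2, 0.2, -0.1]
width: 0.0433
n 3 deg 25.0 D 0.112 world d [-0.0159  0.1027 -0.0413]
[0.560,-0.658,0.348,0.015,-0.012,-0.067]
[0.654,-0.562,0.352,0.015,-0.012,-0.067]
[0.734,-0.454,0.351,0.015,-0.012,-0.067]
```

```bash
python3 -m inch '[[0.56,-0.66,0.35,0.015,-0.012,-0.067],[0.65,-0.56,0.35,0.015,-0.012,-0.067],[0.73,-0.45,0.35,0.015,-0.012,-0.067],[0,0,0,0,0,0]]'
python3 -c "
from h import *
c=snap('wrist','w13');print(pose()[1]);crop(c,190,0,180,240,2.5,'w13c')"
```

```text
time: 20.1
ee_pos: [0.4067, 0.237, 0.1184]
eef_rot: [0.787, 0.616, -0.002, -0.004]
ft_force: [-0.7, 1.0, -0.5]
width: 0.0439
[0.40737498 0.23542836 0.11911697]
```

View pics/w13c.png

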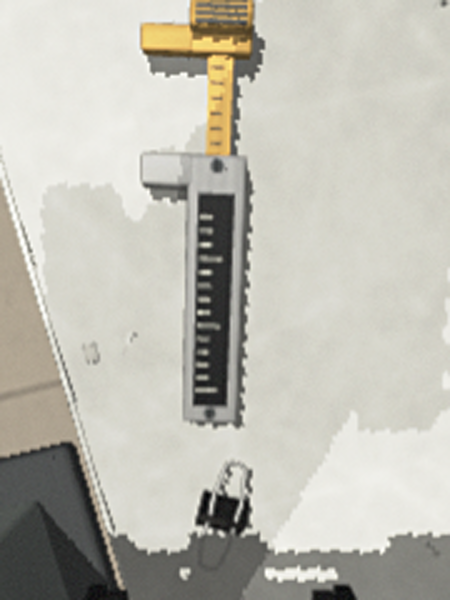

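Run:
```python
from h import *
c=load("wrist");f=lambda u,v:(190+(u+.5)/2.5-.5,(v+.5)/2.5-.5)
P=plane(c,[f(217,167),f(210,413),f(189,155),f(246,155),f(183,421),f(237,421),f(220,55)],.012)
print(P.round(4)); v=P[0]-P[1];yaw=np.arctan2(v[1],v[0]);C=P[2:6].mean(0);print(np.degrees(yaw),C,"travel",np.linalg.norm(P[6]-P[2:4].mean(0)))
goto([C[0],C[1],.0035],down(yaw-np.pi/2))
```

```text
[[0.4332 0.3525 0.012 ]
 [0.4109 0.2731 0.012 ]
 [0.4251 0.3583 0.012 ]
 [0.4435 0.3538 0.012 ]
 [0.4006 0.2727 0.012 ]
 [0.4198 0.2679 0.012 ]
 [0.4421 0.3843 0.012 ]]
74.28713553143128 [0.42223628 0.31317354 0.012     ] travel 0.02931229127457868
shift/0.04 [ 1.973 -0.092  2.893] turn/120deg [-0.0035 -0.0004  0.0134] (deg 1.7)
```

```bash
python3 -m inch '[[0.99,-0.09,0,-0.003,0,0.013],[0.98,0,0.7,0,0,0],[0,0,0.8,0,0,0],[0,0,0.8,0,0,0],[0,0,0.3,0,0,0]]'
python3 -m inch '[[0,0,0,0,0,0]]'
python3 -c "
from h import *
goto([.4222,.3132,.0035],down(np.radians(-15.7)));c=snap('wrist');crop(c,215,100,120,225,2.6,'w14c')"
```

```text
time: 20.78
ee_pos: [0.4258, 0.309, 0.0153]
eef_rot: [0.798, 0.602, 0.0, 0.002]
ft_force: [0.5, 0.4, 1.1]
width: 0.0435
time: 20.9
ee_pos: [0.4259, 0.3099, 0.0166]
eef_rot: [0.798, 0.603, 0.001, 0.002]
ft_force: [-0.3, 1.4, -0.0]
width: 0.0437
shift/0.04 [ 0.053 -0.113  0.326] turn/120deg [ 0.0016  0.0004 -0.0016] (deg 0.3)
```

View pics/w14c.png

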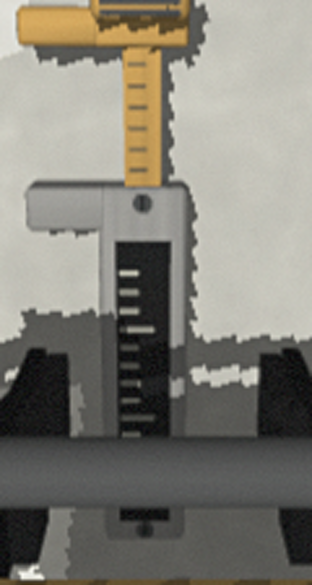

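```bash
python3 -c "
from h import *
c=load('wrist');f=lambda u,v:(215+(u+.5)/2.6-.5,100+(v+.5)/2.6-.5)
P=plane(c,[f(101,184),f(188,184),f(107,538),f(183,538),f(145,47)],.012);print(P.round(4),P[:4].mean(0),np.linalg.norm(P[4]-P[:2].mean(0)))"
python3 -m inch '[[0.05,-0.11,0.2,0.001,0,0],[0,0,0.12,0,0,0],[0,0,0,0,0,0]]'
python3 -c "
from h import *
goto([.4222,.3132,.0035],down(np.radians(-15.7)))"
```

```text
[[0.426  0.3597 0.012 ]
 [0.4444 0.3545 0.012 ]
 [0.401  0.2735 0.012 ]
 [0.4193 0.2682 0.012 ]
 [0.4434 0.3847 0.012 ]] [0.42267028 0.31396937 0.012     ] 0.028819610922680757
time: 21.32
ee_pos: [0.4215, 0.3137, 0.0031]
eef_rot: [0.798, 0.603, -0.0, 0.0]
ft_force: [0.4, -0.1, 0.9]
width: 0.0436
shift/0.04 [-0.008  0.02  -0.011] turn/120deg [ 0.0001  0.0005 -0.0007] (deg 0.1)
```

```bash
python3 -m inch '[[0.01,0.02,-0.04,0,0,0],[0,0,0,0,0,0]]'; python3 -m inch '[[0,0,0,0,0,0],[0,0,0,0,0,0],[0,0,0,0,0,0]]' -0.8 25; python3 -c "
from h import *
c=snap('wrist');print(pose()[1]);crop(c,215,100,120,225,2.6,'w15c')"
python3 -m inch '[[0,0,-0.3,0,0,0],[0,0,-1,0,0,0],[0,0,-1,0,0,0],[0,0,-1,0,0,0],[0,0,-1,0,0,0]]'
```

```text
time: 21.58
ee_pos: [0.4228, 0.3142, 0.0052]
eef_rot: [0.798, 0.603, 0.0, 0.0]
ft_force: [0.6, 0.2, -0.7]
width: 0.0441
time: 21.95
ee_pos: [0.4226, 0.314, 0.0049]
eef_rot: [0.798, 0.603, -0.0, 0.0]
ft_force: [0.5, 0.1, -0.4]
width: 0.021
[0.42250897 0.31397152 0.00484857]
time: 22.62
ee_pos: [0.4221, 0.3142, 0.1788]
eef_rot: [0.797, 0.603, -0.0, 0.001]
ft_force: [0.5, -0.2, -0.8]
width: 0.0196
```

View pics/w15c.png

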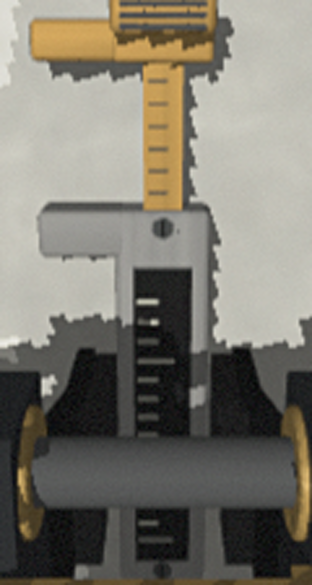

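```bash
python3 -c "
from h import *
rowplan([.432,-.29,.16],down(np.radians(-30.7)))"
```

```text
n 16 deg 14.9 D 0.605 world d [ 0.0099 -0.6042 -0.0188]
[-0.904,0.271,0.030,0.000,0.000,0.008]
[-0.900,0.286,0.030,0.000,0.000,0.008]
[-0.895,0.301,0.030,0.000,0.000,0.008]
[-0.890,0.315,0.030,0.000,0.000,0.008]
[-0.885,0.330,0.030,0.000,0.000,0.008]
[-0.879,0.344,0.030,0.000,0.000,0.008]
[-0.874,0.358,0.030,0.000,0.000,0.008]
[-0.868,0.372,0.030,0.000,0.000,0.008]
[-0.861,0.387,0.030,0.000,0.000,0.008]
[-0.855,0.401,0.030,0.000,0.000,0.008]
[-0.848,0.414,0.030,0.000,0.000,0.008]
[-0.841,0.428,0.030,0.000,0.000,0.008]
[-0.834,0.442,0.030,0.000,0.000,0.008]
[-0.827,0.455,0.030,0.000,0.000,0.008]
[-0.820,0.469,0.030,0.000,0.000,0.008]
[-0.812,0.482,0.029,0.000,0.000,0.008]
```

```bash
python3 -m inch '[[-0.9,0.27,0,0,0,0.008],[-0.9,0.29,0,0,0,0.008],[-0.9,0.3,0,0,0,0.008],[-0.89,0.315,0,0,0,0.008],[-0.89,0.33,0,0,0,0.008]]'
python3 -m inch '[[-0.88,0.34,0,0,0,0.008],[-0.87,0.36,0,0,0,0.008],[-0.87,0.37,0,0,0,0.008],[-0.86,0.39,0,0,0,0.008],[-0.86,0.4,0,0,0,0.008]]'
python3 -m inch '[[-0.85,0.41,0.05,0,0,0.008],[-0.84,0.43,0.05,0,0,0.008],[-0.83,0.44,0.05,0,0,0.008],[-0.83,0.455,0.05,0,0,0.008],[-0.82,0.47,0.05,0,0,0.008]]'
python3 -c "
from h import *
rowplan([.432,-.29,.15],down(np.radians(-30.7)))"
```

```text
time: 23.25
ee_pos: [0.425, 0.1242, 0.1773]
eef_rot: [0.822, 0.569, -0.0, 0.001]
ft_force: [-0.0, -0.5, -1.0]
width: 0.0195
time: 23.88
ee_pos: [0.4274, -0.0647, 0.1778]
eef_rot: [0.845, 0.535, -0.0, 0.001]
ft_force: [0.6, -0.2, 0.1]
width: 0.0193
time: 24.5
ee_pos: [0.4294, -0.2534, 0.1679]
eef_rot: [0.867, 0.499, -0.0, 0.001]
ft_force: [1.4, 0.5, -0.3]
width: 0.0195
n 2 deg 0.5 D 0.041 world d [ 0.0026 -0.0366 -0.0179]
[-0.379,0.258,0.224,0.000,0.000,0.002]
[-0.378,0.260,0.224,0.000,0.000,0.002]
```

```bash
python3 -m inch '[[-0.37,0.26,0.22,0,0,0.002],[-0.35,0.26,0.22,0,0,0],[0,0,0,0,0,0]]'
python3 -c "
from h import *
c=snap('wrist','w16');print(pose()[1])"
```

```text
time: 24.88
ee_pos: [0.4325, -0.2878, 0.1489]
eef_rot: [0.868, 0.497, -0.0, -0.0]
ft_force: [0.8, 0.6, -2.0]
width: 0.0195
[ 0.43292995 -0.28693293  0.14944651]
```

View pics/w16.png

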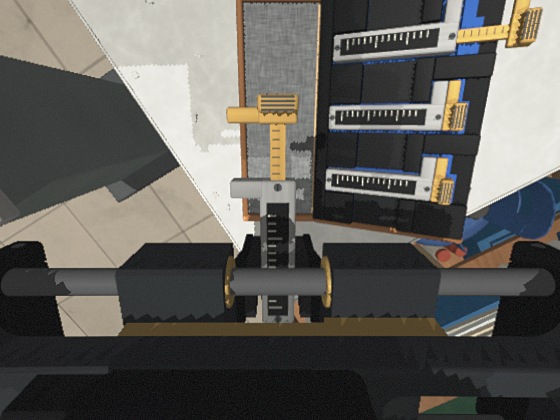

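Run:
```python
from h import *
c=load("wrist");crop(c,225,0,110,235,2.5,"w16c")
```

```text
(no output)
```

View pics/w16c.png

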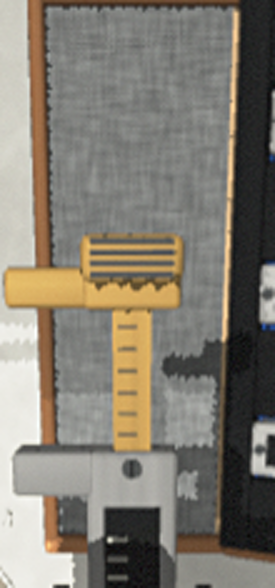

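Run:
```python
from h import *
c=load("wrist");f=lambda u,v:(225+(u+.5)/2.5-.5,(v+.5)/2.5-.5)
P=plane(c,[f(47,10),f(57,530),f(236,10),f(218,530),f(140,8),f(70,536)],.010)
a=np.radians(-30.7);u=np.array([np.cos(a),np.sin(a)]);v=np.array([-u[1],u[0]])
print(np.c_[P[:,:2]@u,P[:,:2]@v].round(4)); print("front dir yaw",np.degrees(np.arctan2(*(P[0]-P[1])[1::-1])),np.degrees(np.arctan2(*(P[2]-P[3])[1::-1])))
M,p,_=pose();print("TCP",p[:2]@u,p[:2]@v)
g=lambda *uv:((plane(c,[f(*q) for q in uv],p[2]-.0049+.012)-p)@M*1e3).round(1)
print("hand",g((88,448),(178,448),(14,448)),"head",g((132,308)))
uv=[(u_,v_) for u_ in range(250,300) for v_ in range(10,80)];print("felt z",np.median(deep(c,uv)[:,2]))
```

```text
[[ 0.4876  0.1476]
 [ 0.4865 -0.046 ]
 [ 0.5547  0.1479]
 [ 0.5556 -0.0457]
 [ 0.5206  0.1484]
 [ 0.4921 -0.0487]]
front dir yaw 58.986045344117244 59.574225911708275
TCP 0.5187473750769832 -0.025690610963128687
hand [[ 44.5  -9.2  -7.1]
 [ 44.5  10.   -7.1]
 [ 44.5 -25.   -7.1]] head [[73.2  0.2 -7.1]]
felt z 0.010244773049505135
```

```bash
cat >> h.py <<'E'
def sp(a,b,z):
    t=np.radians(-30.7);u=np.array([np.cos(t),np.sin(t)]);v=np.array([-u[1],u[0]]);return np.r_[u*a+v*b,z]
def spos():
    t=np.radians(-30.7);u=np.array([np.cos(t),np.sin(t)]);v=np.array([-u[1],u[0]]);p=pose()[1];print("stand",p[:2]@u,p[:2]@v,p[2])
E
python3 -c "
from h import *
goto(sp(.52,.0285,.03),down(np.radians(-30.7)))"
python3 -m inch '[[0.68,0.03,0.3,0,0,0],[0.68,0,0.7,0,0,0],[0,0,0.9,0,0,0],[0,0,0.9,0,0,0],[0,0,0,0,0,0]]'
python3 -c "
from h import *
spos();goto(sp(.52,.0285,.0149),down(np.radians(-30.7)))"
```

```text
shift/0.04 [1.354 0.04  2.987] turn/120deg [-0.0002 -0.0002  0.0027] (deg 0.3)
time: 25.55
ee_pos: [0.4602, -0.2397, 0.0363]
eef_rot: [0.867, 0.498, -0.001, -0.002]
ft_force: [-0.3, -0.2, -1.3]
width: 0.0197
stand 0.5180404873942955 0.028846378285781873 0.03634247818239621
shift/0.04 [-0.009  0.051  0.536] turn/120deg [-0.0017 -0.      0.0032] (deg 0.4)
```

```bash
python3 -m inch '[[-0.01,0.05,0.25,-0.002,0,0.003],[0,0,0.18,0,0,0],[0,0,0,0,0,0]]'
python3 -c "
from h import *
spos();goto(sp(.52,.0285,.0149),down(np.radians(-30.7)));snap('wrist','w17')"
```

```text
time: 25.92
ee_pos: [0.463, -0.2432, 0.0207]
eef_rot: [0.87, 0.494, 0.001, 0.002]
ft_force: [0.2, -0.1, -1.4]
width: 0.0199
stand 0.522250794012884 0.027231775003219705 0.02069340222232999
shift/0.04 [ 0.032 -0.057  0.145] turn/120deg [ 0.0023  0.0003 -0.0009] (deg 0.3)
```

View pics/w17.png

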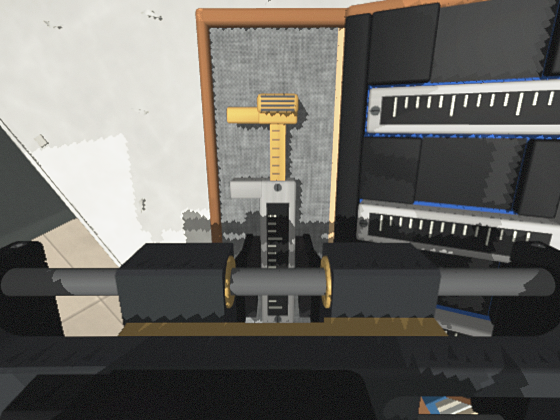

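```bash
python3 -m inch '[[0.02,-0.05,0.07,0.002,0,0],[0,0,0.05,0,0,0],[0,0,0,0,0,0]]'
python3 -c "
from h import *
spos();print(pose()[2]['ft_force']);goto(sp(.52,.0285,.0149),down(np.radians(-30.7)))"
```

```text
time: 26.35
ee_pos: [0.4616, -0.2414, 0.0156]
eef_rot: [0.869, 0.494, -0.0, 0.0]
ft_force: [0.7, -0.4, -0.7]
width: 0.0195
stand 0.5201392662472544 0.028095066077165862 0.015641128983960254
[ 0.71813854 -0.3629611  -0.74401351]
shift/0.04 [ 0.01  -0.004  0.019] turn/120deg [ 0.0002  0.0003 -0.0008] (deg 0.1)
```

```bash
python3 -m inch '[[0,0,0.025,0,0,0],[0,0,0.01,0,0,0],[0,0,0,0,0,0]]'
python3 -c "
from h import *
spos();print(pose()[2]['ft_force'])"
```

```text
time: 26.72
ee_pos: [0.4618, -0.2415, 0.0148]
eef_rot: [0.869, 0.494, -0.0, 0.001]
ft_force: [-2.6, 0.9, 5.3]
width: 0.0194
stand 0.5203327648920149 0.028095215063635697 0.01479769370406597
[-2.62687563  0.8867135   5.26863952]
```

```bash
python3 -m inch '[[0,0,0,0,0,0],[0,0,0,0,0,0],[0,0,0,0,0,0]]' -0.42
python3 -c "
from h import *
spos();print(pose()[2]['ft_force'])"
python3 -m inch '[[0,0,-0.15,0,0,0],[0,0,-0.4,0,0,0],[0,0,-0.8,0,0,0],[-0.4,0,-0.9,0,0,0],[-0.4,0,-0.6,0,0,0]]'
python3 -c "
from h import *
snap('wrist','w18')"
```

```text
time: 27.1
ee_pos: [0.4617, -0.2414, 0.0143]
eef_rot: [0.869, 0.494, -0.0, 0.0]
ft_force: [-0.3, -0.3, 0.0]
width: 0.0251
stand 0.5202920122940337 0.028138043243455067 0.014346200612856307
[-0.26389852 -0.34418348  0.0313117 ]
time: 27.72
ee_pos: [0.4458, -0.2691, 0.1312]
eef_rot: [0.869, 0.494, 0.0, 0.002]
ft_force: [-0.6, -0.1, -0.8]
width: 0.0251
```

View pics/w18.png

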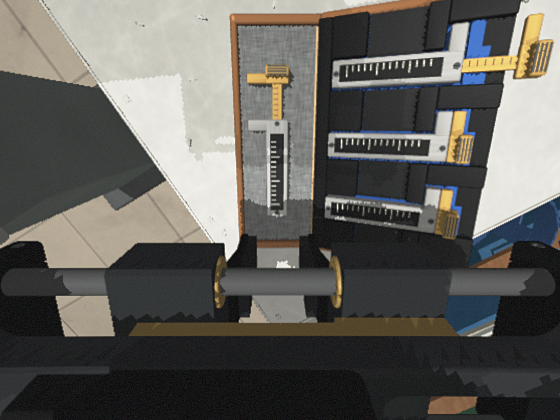

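Run:
```python
from h import *
c=load("wrist");crop(c,400,0,160,180,4,"w18c")
ct=snap("top");crop(ct,300,60,160,150,5,"t3")
X,Y,n,d=foam()
# rectifier corner from top depth
for uv in [(337,85),(338,120),(338,150),(338,180),(336,195),(330,200)]: print(uv,deep(ct,[uv]).round(4))
for s in (1,-1):
  for h in (72,172,232):
    print("body",h,[fp(655+a,106+b,h).round(3).tolist() for a in(-95,95) for b in (38,-38)])
print("cam",fp(655,106+76,164))
uv=[(533,30)];print(proj(c,fp(632,106,6.5)))
```

```text
(337, 85) [[ 0.8162 -0.1085  0.1572]]
(338, 120) [[ 0.7292 -0.1082  0.1577]]
(338, 150) [[ 0.6555 -0.1056  0.1616]]
(338, 180) [[ 0.585  -0.1039  0.158 ]]
(336, 195) [[ 0.5494 -0.0979  0.1614]]
(330, 200) [[ 0.5384 -0.084   0.1585]]
body 72 [[0.559, -0.164, 0.114], [0.52, -0.23, 0.114], [0.707, -0.252, 0.194], [0.668, -0.318, 0.194]]
body 172 [[0.523, -0.143, 0.205], [0.484, -0.208, 0.205], [0.671, -0.231, 0.284], [0.632, -0.296, 0.284]]
body 232 [[0.501, -0.13, 0.259], [0.462, -0.195, 0.259], [0.649, -0.218, 0.339], [0.61, -0.283, 0.339]]
body 72 [[0.559, -0.164, 0.114], [0.52, -0.23, 0.114], [0.707, -0.252, 0.194], [0.668, -0.318, 0.194]]
body 172 [[0.523, -0.143, 0.205], [0.484, -0.208, 0.205], [0.671, -0.231, 0.284], [0.632, -0.296, 0.284]]
body 232 [[0.501, -0.13, 0.259], [0.462, -0.195, 0.259], [0.649, -0.218, 0.339], [0.61, -0.283, 0.339]]
cam [ 0.6191501  -0.15590063  0.23720438]
[[488.33046115  64.21831958]]
```

View pics/w18c.png

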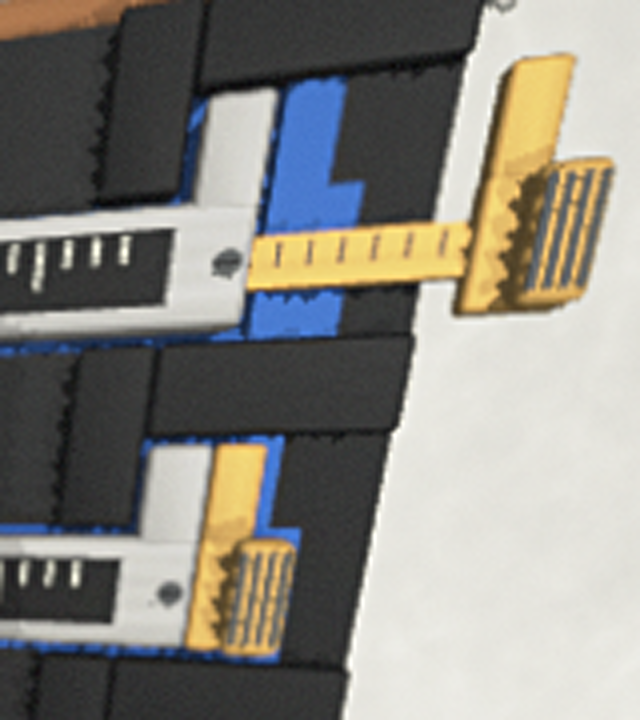

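View pics/t3.png

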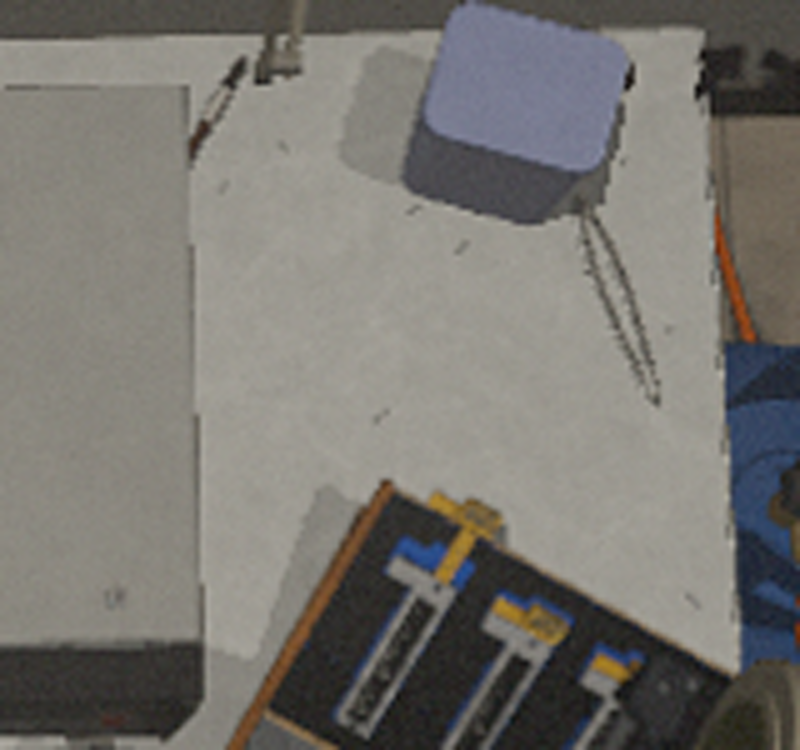

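Run:
```python
from h import *
c=load("wrist");X,Y,n,d=foam();f=lambda u,v:(400+(u+.5)/4-.5,(v+.5)/4-.5)
def g(nm,h,*uv):
    P=onplane(c,[f(*a) for a in uv],n,d+h/1e3);print(nm,(np.c_[P@X,P@Y]*1e3).round(1).tolist())
g("tab top far corners",11,(612,163),(585,300)); g("head near edge",3,(478,225),(458,312)); g("mid gauge tab",11,(296,548),(280,655));g("mid gauge head edge",3,(208,540))
g("body end",3,(250,268))
g("foam end",0,(478,40),(400,420))
g("foam end low",-5,(425,315))
goto(fp(690,106,60),np.c_[Y,X,-n])
```

```text
tab top far corners [[660.6, 115.9], [661.3, 97.5]]
head near edge [[648.0, 110.1], [647.8, 97.5]]
mid gauge tab [[630.6, 60.5], [631.1, 42.4]]
mid gauge head edge [[618.2, 61.3]]
body end [[617.9, 106.1]]
foam end [[643.7, 136.9], [643.6, 81.3]]
foam end low [[645.1, 98.1]]
shift/0.04 [ 2.803  4.131 -0.625] turn/120deg [-0.2045  0.0013 -0.0017] (deg 24.5)
```

Run:
```python
from h import *
ct=load("top")
for uv in [(300+500/5,60+100/5),(300+420/5,60+130/5),(300+540/5,60+160/5)]: print(deep(ct,[uv]).round(3))
X,Y,n,d=foam();print(fp(690+95,106-38,72),fp(690+95,106+38,60+72),pose()[2]["joint_positions"].round(2))
rowplan(fp(690,106,60),np.c_[Y,X,-n],7)
```

```text
[[ 0.855 -0.278  0.09 ]]
[[ 0.848 -0.241  0.071]]
[[ 0.824 -0.298  0.088]]
[ 0.69562611 -0.3338969   0.2084164 ] [ 0.71274128 -0.25565821  0.26283863] [ 1.2   0.28 -0.84  1.82  0.23  1.14 -0.26]
n 7 deg 24.5 D 0.201 world d [0.1993 0.0114 0.0257]
[0.400,0.590,-0.089,-0.029,0.000,-0.000]
[0.400,0.595,-0.053,-0.029,0.000,-0.000]
[0.400,0.597,-0.016,-0.029,0.000,-0.000]
[0.400,0.597,0.020,-0.029,0.000,-0.000]
[0.399,0.595,0.057,-0.029,0.000,-0.000]
[0.399,0.590,0.093,-0.029,0.000,-0.000]
[0.399,0.584,0.130,-0.029,0.000,-0.000]
```

```bash
python3 -m inch '[[0.4,0.59,-0.5,-0.029,0,0],[0.4,0.6,-0.2,-0.029,0,0],[0.4,0.6,0,-0.029,0,0],[0.4,0.6,0,-0.029,0,0],[0.4,0.6,0.06,-0.029,0,0]]' -1 30
python3 -c "
from h import *
X,Y,n,d=foam();fpos();rowplan(fp(690,106,60),np.c_[Y,X,-n])"
```

```text
time: 28.45
ee_pos: [0.5908, -0.2584, 0.1697]
eef_rot: [0.859, 0.489, 0.077, 0.133]
ft_force: [-0.5, -0.8, -0.0]
width: 0.0004
foam xyz mm [651.9  79.4  91. ] F foam [-0.  -0.9 -0. ] t 28.45 w 0.0004
n 2 deg 7.2 D 0.056 world d [ 0.0545 -0.0014 -0.0121]
[0.332,0.521,0.326,-0.030,-0.000,0.000]
[0.332,0.499,0.357,-0.030,-0.000,0.000]
```

```bash
python3 -m inch '[[0.33,0.52,0.33,-0.03,0,0],[0.33,0.5,0.35,-0.03,0,0],[0,0,0,0,0,0]]'
python3 -c "
from h import *
X,Y,n,d=foam();fpos();goto(fp(690,106,2),np.c_[Y,X,-n]);snap('wrist','w19')"
```

```text
time: 28.82
ee_pos: [0.6439, -0.2588, 0.156]
eef_rot: [0.848, 0.484, 0.106, 0.185]
ft_force: [-1.0, -0.4, 0.5]
width: 0.0002
foam xyz mm [687.8 106.2  59.3] F foam [-0.4 -0.8  0.7] t 28.825 w 0.0002
shift/0.04 [-0.009  0.06   1.433] turn/120deg [-0.0019 -0.0013  0.0009] (deg 0.3)
```

View pics/w19.png

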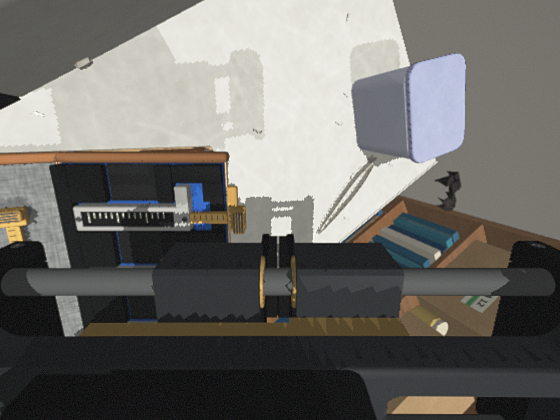

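```bash
python3 -m inch '[[-0.01,0.06,0.5,-0.002,-0.001,0],[0,0,0.5,0,0,0],[0,0,0.3,0,0,0],[0,0,0.12,0,0,0],[0,0,0,0,0,0]]'
python3 -c "
from h import *
X,Y,n,d=foam();fpos();goto(fp(665,106,2),np.c_[Y,X,-n]);snap('wrist','w20')"
```

```text
time: 29.5
ee_pos: [0.6643, -0.2759, 0.1057]
eef_rot: [0.849, 0.482, 0.105, 0.188]
ft_force: [0.8, -0.5, -0.6]
width: 0.0005
foam xyz mm [690.5 101.9   2.5] F foam [ 0.6  0.  -0.9] t 29.5 w 0.0005
shift/0.04 [ 0.102 -0.638  0.013] turn/120deg [-0.      0.0014 -0.0007] (deg 0.2)
```

View pics/w20.png

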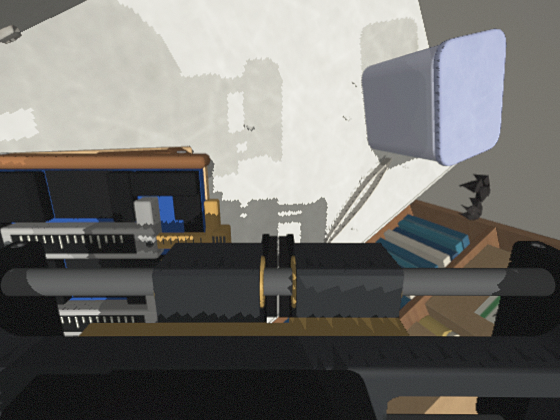

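Now behind the tab; recentre sideways and push down the slope.

```bash
python3 -m inch '[[0.1,-0.1,0,0,0.001,0],[0,-0.1,0,0,0,0],[0,0,0,0,0,0]]'
python3 -c "
from h import *
fpos()"
python3 -m inch '[[0,-0.1,0,0,0,0],[0,-0.1,0,0,0,0],[0,-0.1,0,0,0,0],[0,-0.1,0,0,0,0]]'
python3 -c "
from h import *
fpos()"
```

```text
time: 29.92
ee_pos: [0.6598, -0.2686, 0.1024]
eef_rot: [0.849, 0.483, 0.106, 0.187]
ft_force: [0.5, -1.1, -0.6]
width: 0.0006
foam xyz mm [682.2 105.8   2.8] F foam [ 0.7 -0.7 -1. ] t 29.925 w 0.0006
time: 30.42
ee_pos: [0.6478, -0.2616, 0.0959]
eef_rot: [0.849, 0.482, 0.106, 0.188]
ft_force: [2.3, -1.1, 0.2]
width: 0.0003
foam xyz mm [666.9 105.7   2.7] F foam [ 2.4  0.2 -0.9] t 30.425 w 0.0003
```

```bash
python3 -m inch '[[0,-0.12,0,0,0,0],[0,-0.12,0,0,0,0],[0,-0.12,0,0,0,0],[0,-0.12,0,0,0,0]]'
python3 -c "
from h import *
fpos()"
python3 -m inch '[[0,-0.08,0,0,0,0],[0,-0.06,0,0,0,0],[0,0,0,0,0,0]]'
python3 -c "
from h import *
fpos();c=snap('wrist','w21');crop(c,0,140,300,110,2.6,'w21c')"
```

```text
time: 30.92
ee_pos: [0.6324, -0.2525, 0.0875]
eef_rot: [0.849, 0.482, 0.106, 0.188]
ft_force: [1.7, -1.8, 0.8]
width: 0.0007
foam xyz mm [647.1 105.7   2.6] F foam [ 2.5 -0.7 -0.3] t 30.925 w 0.0007
time: 31.3
ee_pos: [0.628, -0.2498, 0.085]
eef_rot: [0.849, 0.483, 0.106, 0.187]
ft_force: [0.0, -1.2, 0.9]
width: 0.0002
foam xyz mm [641.4 105.8   2.5] F foam [ 0.9 -1.   0.5] t 31.3 w 0.0002
```

View pics/w21c.png

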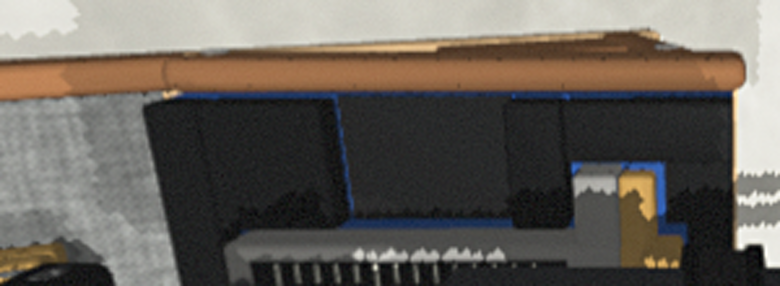

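```bash
python3 -m inch '[[0,-0.06,0,0,0,0],[0,0,0,0,0,0]]'
python3 -c "
from h import *
fpos()"
python3 -m inch '[[0,-0.06,0,0,0,0],[0,0,0,0,0,0]]'
python3 -c "
from h import *
fpos()"
```

```text
time: 31.6
ee_pos: [0.6277, -0.2496, 0.0853]
eef_rot: [0.849, 0.482, 0.107, 0.189]
ft_force: [7.9, -4.9, -1.3]
width: 0.001
foam xyz mm [641.2 105.9   2.9] F foam [ 7.9 -0.2 -5.1] t 31.6 w 0.001
time: 31.85
ee_pos: [0.6275, -0.2494, 0.0855]
eef_rot: [0.848, 0.482, 0.109, 0.19]
ft_force: [15.2, -8.9, -2.8]
width: 0.0002
foam xyz mm [641.  105.9   3.3] F foam [ 14.8   0.1 -10. ] t 31.85 w 0.0002
```

```bash
python3 -m inch '[[0,0.3,0,0,0,0],[0,0.5,-0.3,0,0,0],[0,0,-1,0,0,0],[0,0,-1,0,0,0],[0,-0.9,-1,0,0,0]]'
python3 -m inch '[[0,-0.9,-0.8,0,0,0],[-0.5,-0.9,-0.3,0,0,0],[-0.6,-0.9,0,0,0,0],[-0.7,-0.9,0,0,0,0],[0,0,0,0,0,0]]'
python3 -c "
from h import *
fpos();c=snap('wrist','w22');t=snap('top');crop(t,130,145,330,125,2.4,'t4')"
```

```text
time: 32.48
ee_pos: [0.5747, -0.2171, 0.203]
eef_rot: [0.849, 0.482, 0.107, 0.187]
ft_force: [-0.8, 0.6, 1.7]
width: 0.0004
time: 33.1
ee_pos: [0.4057, -0.203, 0.1789]
eef_rot: [0.85, 0.482, 0.105, 0.186]
ft_force: [0.7, 0.4, 0.8]
width: 0.0008
foam xyz mm [485.7  32.6 178.1] F foam [0.7 0.7 0.5] t 33.1 w 0.0008
```

View pics/w22.png

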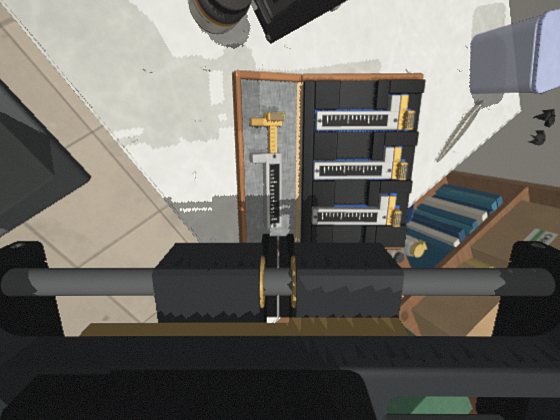

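View pics/t4.png

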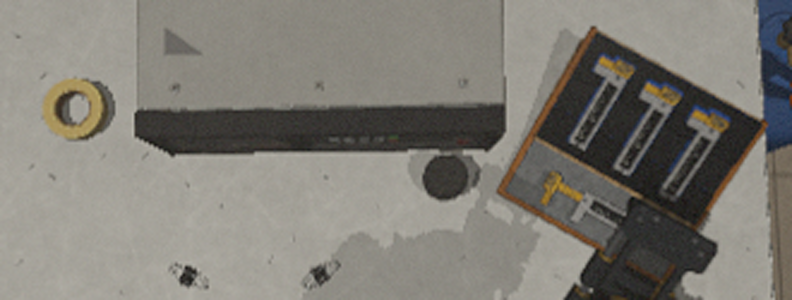

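Run:
```python
from h import *
c=load("wrist");X,Y,n,d=foam();crop(c,230,65,200,180,4,"w22c")
for nm,(a,b,x,y) in dict(L=(325,115,380,121),M=(325,167,378,173),R=(325,213,372,219)).items():
    P=deep(c,[(u,v) for u in range(a,x) for v in range(b,y)]);print(nm,np.median(P@n-d).round(4))
P=deep(c,[(u,v) for u in range(272,278) for v in range(170,220)]);print("ledge gauge z",np.median(P[:,2]),P[:,2].std())
```

```text
L 0.0031
M 0.0034
R 0.0035
ledge gauge z 0.022149569559090615 0.024723658207265343
```

View pics/w22c.png

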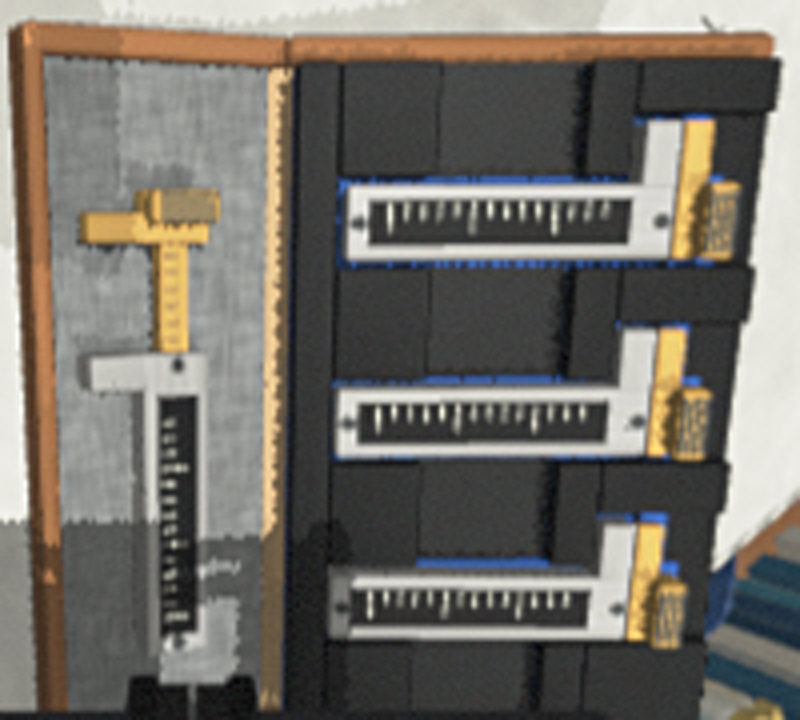

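Run:
```python
from h import *
from bench import close_job
c=load("wrist");f=lambda u,v:(230+(u+.5)/4-.5,65+(v+.5)/4-.5)
P=plane(c,[f(178,242),f(177,353)],.022);print("travel",np.linalg.norm(P[0]-P[1]),"yaw",np.degrees(np.arctan2(*(P[0]-P[1])[1::-1])))
print(read_state()["time"],close_job())
```

```text
travel 0.03002064444417865 yaw 58.38118161271462
the job is handed in; nothing more can be done
33.2 None
```

The job is done and handed in at 33.2 s of the 72 s allowed.

- **Finished gauges:** I pressed the two loose gauges with closed slides into the right-hand and then the middle cut-out, jaws to the left, with about 30 N on the floor. In the last picture they stand 3.5 and 3.4 mm above the foam, against 3.1 mm for the gauge already there and 3 mm nominal.
- **Gauge with the reading:** I laid the pulled-out gauge flat and lengthways on the ledge. Its top is at 22 mm, which is the 10 mm ledge plus the 12 mm gauge. Its slide travel measured about 29 mm in two pictures before the pick and 30 mm after placing, which agree within the accuracy of the pictures.
- **Logged gauge:** I pushed its slide down to a hard stop at about 15 N. The last picture shows the brass head against the body, as on the other two.
- **Surroundings:** The jar, tape and both clips look undisturbed in the last top picture. I judged that by eye and did not measure their positions. The arm was clear of everything when I handed the job in.

No check failed. The one disagreement was the felt ledge, which measured about 68 mm deep against the 62 mm stated. I put the gauge near the middle on either figure.

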